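# Empty the tester's catch tray

### The arm

A 7-joint arm with a two-finger parallel gripper is mounted at the origin on the work surface. World frame = base frame: x ahead of the robot, y to its left, z up, the work surface at z = 0. Lengths are in mm, angles in rad, forces in N, time in s.
With the tool pointing down it reaches from about 350 to 900 mm from the base axis. Payload 8.1 kg.
Tool frame: the origin (TCP) lies between the finger pads; the fingertips stand r.tips_ahead ahead of it and the grasp point (between the pads) lies 8 mm behind it (r.tips_ahead is the distance from the TCP to the fingertips, in mm); z points along the fingers, y is the line along which they close (so a half turn about z gives the same grasp; the last joint's range is limited). The gripper opens to 85 mm and grips with 20 to 120 N. Pads are 22 mm wide; open, the fingers measure 114 mm over their backs; the gripper's body (76 mm by 85 mm) begins 54 mm behind the grasp point. The pads swing forward as they close: fully open they stand 13 mm farther back than shut.
Start: joints at [-1.222, 0.434, 0.025, 1.573, -0.012, 1.134, -0.075], TCP at [272.893, 562.29, 242.323] pointing down, gripper open.
Joint ranges: [-2.62, 2.62], [-0.44, 2.09], [-1.27, 1.32], [0.08, 2.57], [-1.32, 4.46], [0.12, 2], [-2.74, 2.74]. Speed limits (rad/s): [2.22, 2.22, 3.01, 3.01, 3.14, 3.14, 3.14].

### API

Orientations are given as a unit quaternion [w, x, y, z].
In Python, from cell import r gives the robot as it stands.
- The arm moves only by the shell command python3 -m handwheel 'ROWS' [FORCE]. ROWS is JSON, a list of rows, each a list of 3 entries, a list of its own where there are three numbers: the opening, from 0 (shut) to 1 (fully open), then the shift along the tool's x, y, z in cm, then the turn, a rotation vector about the tool's x, y, z in rad. In form: [[gripper, [dx, dy, dz], [ax, ay, az]], ...]. A call has 1 to 12 rows; each row shifts and turns the commanded pose from where the row before left it, along the tool's axes as they then stand; what a row does not reach is not made up. A row lasts 1/12 s, in which the tool goes at most 41.7 mm and 7.16 degrees, less where a joint would pass 70% of its speed; a pose out of reach is approached as far as the arm can. A call is refused whole if a number of a shift passes 4.17 or a number of a turn 0.125, either way. A call with a gripper value outside its range is refused whole. The fingers move at their own pace and stop on an object; FORCE is the grip in N (left out, the last holds). Time passes only in rows, so rows that do not move let the fingers close. It gives the time, the measured TCP pose, the force, the opening and the grip force at its end, in the units of the state.
- r.read_state(): the state, without advancing time (a new reading comes with each control period).
- r.snapshot(name): name is "scene" or "side" or "wrist"; returns the picture (384x512x3 uint8, red, green, blue); there is no depth.
- r.get_calibration(name): a dict with "fx", "fy", "cx", "cy" (pixels), "dist_coeffs" ([k1, k2, p1, p2, k3] as OpenCV has them; the pictures are not rectified), "xyz" and "rotation" of the camera in the world. Camera axes: x right, y down, z forward; pixel columns grow to the right and rows downward; lengths in mm; the calibration is good to about 2 mm. A picture is of the moment at which its call begins: read the wrist's pose just before it. get_calibration takes no time and is no camera call; for the wrist camera it gives the pose at the moment of the call.
- r.sign_off(): hands the job in; it is judged then, once.
Trained networks look in the newest picture that a camera, given by its name, has taken for a name from the list of things; names that differ only in an ending like _2 or _b are one class to them, and where a whole thing is asked for, a point or a joint stands for the part that bears it (a point fixed in the world has none). Each returns a list of dicts, best first, with "conf" (0 to 1); they miss things now and then, are a little off and sometimes report something else, mostly with a low value. They report only what shows in the picture. A call takes as long as a camera call. They do not tell look-alikes from the thing itself.
- r.look_for(camera, target): "at" ([x, y, z] in mm, in world coordinates, good to about 4 mm: the middle of the surface that is visible of it).
The state is a dict: "time": time; "joint_pos": joint angles; "dq": joint speeds; "joint_efforts": joint torques, N m; "tool_pos": TCP position; "orientation": TCP orientation; "force": force on the tool from outside, world axes, zero at the start; "torque": the same for the moment, N m; "gripper_width": finger opening in mm; "grip_force": force on a finger pad.
Only numpy, scipy, OpenCV 4.12 (cv2) and the standard library are available. Lean on these libraries where they do the work, as an engineer would, in place of code of your own. Each camera call takes 0.05 s, during which the arm holds its last target. There are 200 camera calls.

### The job

The tester has finished its batch, so empty its catch tray: stand every blue adapter module upright in the black tote, on its plain long thin edge with the silver connector facing straight up, and put every loose metal connector shell into the drawer of the small cabinet, which you have to pull open and push fully shut again afterwards. When all of that is done, press the green button fully down to tell the tester that the tray is clear, and leave the other things on the bench where they are.

Things in the scene. Friction and masses are not known exactly. Their poses are not given: they have to be found in the camera images.
- tray: dark steel catch tray in front of the grey tester at the left, 260 (x) x 260 (y) x 11 mm high, walls 4 mm, floor 4 mm thick; origin at the centre of its underside. Fixed
- tote: black low-walled tote, outside 176 (x) x 186 (y) x 28 mm high, walls 4 mm, floor 4 mm thick, one undivided space; origin at the centre of its underside. Fixed
- cab_drawer0 (a joint): how far the blue-fronted drawer of the small grey cabinet at the right (200 deep, 210 wide, 90 mm high) is open, in m: 0 shut, at most 0.134; starts almost shut, 0.004 to 0.04 open, and slides stiffly (some 1 to 3 N)
- drawer_floor (a point): centre of the drawer's inner floor, 22 mm above the table, moves with the drawer; x points into the cabinet (closing direction). Inside: 155 (x) x 168 (y) x 46 mm deep; the front wall's inside lies at x = -77 mm, the front board rises 56 mm above this point. The cabinet (top 90 mm above the table) covers what lies beyond x = opening - 84 mm, so the open part is centred at x = opening / 2 - 80 mm
- cab_drawer0_handle (a point): middle of the drawer's bar handle (steel bar 105 mm long along y, 11 mm thick, 35 mm off the front board, 52 mm above the table); same axes as the drawer
- clear_btn_top (a point): top centre of the green push button (28 mm across, 6 mm travel, about 5 N) on top of the grey control box (85 x 130 x 50 mm) behind the tote; the red button beside it is not used
- clear_btn (a joint): travel of the green button in m: 0 out, 0.006 fully pressed; springs back
- mod0: flat blue plastic adapter module, 66 (x) x 50 (y) x 20 (z) mm, about 90 g, with a silver connector 36 x 6 x 10 mm standing out of the middle of one long thin edge (+y). Origin at the centre of the blue box (10 mm above what it lies on when flat, 25 mm when stood on its plain long edge); y points to the connector, z through the large faces. Starts flat in the tray; may be absent (3 or 4 are there)
- mod1: flat blue plastic adapter module, 66 (x) x 50 (y) x 20 (z) mm, about 90 g, with a silver connector 36 x 6 x 10 mm standing out of the middle of one long thin edge (+y). Origin at the centre of the blue box (10 mm above what it lies on when flat, 25 mm when stood on its plain long edge); y points to the connector, z through the large faces. Starts flat in the tray; may be absent (3 or 4 are there)
- mod2: flat blue plastic adapter module, 66 (x) x 50 (y) x 20 (z) mm, about 90 g, with a silver connector 36 x 6 x 10 mm standing out of the middle of one long thin edge (+y). Origin at the centre of the blue box (10 mm above what it lies on when flat, 25 mm when stood on its plain long edge); y points to the connector, z through the large faces. Starts flat in the tray; may be absent (3 or 4 are there)
- mod3: flat blue plastic adapter module, 66 (x) x 50 (y) x 20 (z) mm, about 90 g, with a silver connector 36 x 6 x 10 mm standing out of the middle of one long thin edge (+y). Origin at the centre of the blue box (10 mm above what it lies on when flat, 25 mm when stood on its plain long edge); y points to the connector, z through the large faces. Starts flat in the tray; may be absent (3 or 4 are there)
- shell0: bare metal connector shell: a silver block 30 x 30 x 14 mm (x, y, z) with a 16 mm wide, 12 mm high, 13 mm long cable neck on its -y side, about 50 g; origin at the centre of the 30 mm block, 7 mm above what it lies on. Easily gripped across x. Starts in the tray. May be absent (1 or 2 are there)
- shell1: bare metal connector shell: a silver block 30 x 30 x 14 mm (x, y, z) with a 16 mm wide, 12 mm high, 13 mm long cable neck on its -y side, about 50 g; origin at the centre of the 30 mm block, 7 mm above what it lies on. Easily gripped across x. Starts in the tray. May be absent (1 or 2 are there)
- screwdriver: orange-handled screwdriver lying between tray and tote; not part of the job, leave it where it is
- boards: small stack of brown circuit boards, 52 x 36 x 18 mm; not part of the job, leave it where it is
- caliper: steel caliper lying flat, 150 mm long; not part of the job, leave it where it is
- flux: white plastic bottle with a red cap, 48 mm across, 120 mm tall; not part of the job, leave it where it is
- screw_jar: amber jar with a black lid, 50 mm across, 36 mm tall; not part of the job, leave it where it is
- plug: grey cable plug with a short black tail, 42 x 30 x 16 mm; not part of the job, leave it where it is
There are look-alikes about, which are no part of the job. What is shaped like the shell0 but pink or turquoise is not meant.

How it is judged:
By the outcome, as a careful person would: the job done as asked, in the order asked, and still so for the second after the job is handed in, with the robot touching nothing.
Of mod0, mod1, mod2, mod3, shell0, shell1 only 5 to 6 are there at a start; the rules pass over those that are not, and their reading is None.
At some moment in a run one of mod0, mod1, mod2, mod3, shell0, shell1 may be knocked a few centimetres aside while the robot is not near it.
It also fails if it takes over 210 s, if anything falls off the work surface, if the arm or the gripper's body presses on something with over 40 N, if the wrist force passes 120 N, or if a joint passes its speed limit or range.

## Working session

There is one attempt and no reset: what is moved stays moved. The work goes in short steps, Python scripts to look and compute and a shell command to move; the robot and the scene stay as the last step left them, time stands still between calls to the robot, and variables do not carry over. Pictures are saved under pics/ and viewed, at most 14 in all, crops included, and the job is handed in when it is done.

```bash
ls; mkdir -p pics; python3 - <<'E'
from cell import r
import cv2
s=r.read_state();print({k:s[k] for k in('time','tool_pos','orientation','gripper_width')},r.tips_ahead)
for n in('scene','side','wrist'):
    im=r.snapshot(n);cv2.imwrite(f'pics/{n}0.png',im[:,:,::-1])
    c=r.get_calibration(n);print(n,[round(v,1) for v in c['xyz']],c['fx'])
    for t in('mod0','shell0','tray','tote','cab_drawer0_handle','clear_btn','drawer_floor','plug') if n!='wrist' else ('mod0','shell0'):
        print(t,[([round(v) for v in d['at']],round(d['conf'],2)) for d in r.look_for(n,t)])
E
```

```text
pics
{'time': 0.0, 'tool_pos': array([272.7242643 , 561.82577888, 241.53668691]), 'orientation': array([-1.10725571e-04,  2.24039718e-01,  9.74579716e-01, -7.54964039e-04]), 'gripper_width': 85.63367770137353} 11.0
scene [np.float64(1088.2), np.float64(561.2), np.float64(754.8)] 366.86622602080564
mod0 [([611, 244, 26], 0.94), ([496, 171, 24], 0.81), ([600, 326, 29], 0.6), ([540, -76, 8], 0.56)]
shell0 [([484, 240, 15], 0.68), ([362, 430, 14], 0.57), ([330, 330, 13], 0.57), ([355, 520, 13], 0.48), ([294, 227, 16], 0.47), ([491, 320, 18], 0.43), ([732, 72, 5], 0.17)]
tray [([550, 256, -4], 0.72), ([398, 20, 18], 0.32), ([732, 74, 6], 0.17)]
tote [([538, -75, 7], 0.74), ([714, -33, 74], 0.5)]
cab_drawer0_handle [([589, -351, 51], 0.9), ([712, -31, 73], 0.7), ([746, -225, 63], 0.59), ([613, 245, 26], 0.22)]
clear_btn [([710, -32, 72], 0.6)]
drawer_floor [([589, -351, 54], 0.58)]
plug [([416, -208, 11], 0.51)]
side [np.float64(466.1), np.float64(-935.5), np.float64(818.3)] 386.14805806592545
mod0 [([595, 312, 29], 0.72), ([491, 149, 25], 0.67), ([605, 234, 25], 0.64)]
shell0 [([483, 309, 15], 0.64), ([358, 430, 10], 0.63), ([346, 511, 10], 0.63), ([481, 235, 14], 0.55), ([324, 324, 16], 0.49), ([289, 217, 11], 0.42)]
tray [([570, -364, 59], 0.75), ([543, 222, 2], 0.69)]
tote [([547, -77, 4], 0.7)]
cab_drawer0_handle [([570, -365, 60], 0.89)]
clear_btn [([706, -46, 74], 0.45)]
drawer_floor [([568, -369, 56], 0.86)]
plug [([407, -221, 16], 0.51)]
wrist [np.float64(208.4), np.float64(592.0), np.float64(373.5)] 297.3624760118204
mod0 [([454, 191, 16], 0.62)]
shell0 [([284, 225, 19], 0.83), ([357, 434, 11], 0.7), ([316, 332, 11], 0.68), ([344, 525, 14], 0.56)]
```

View pics/scene0.png

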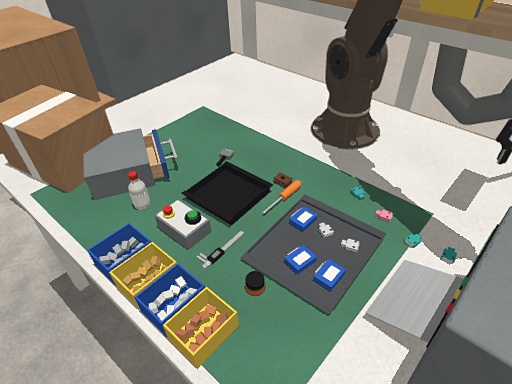

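View pics/side0.png

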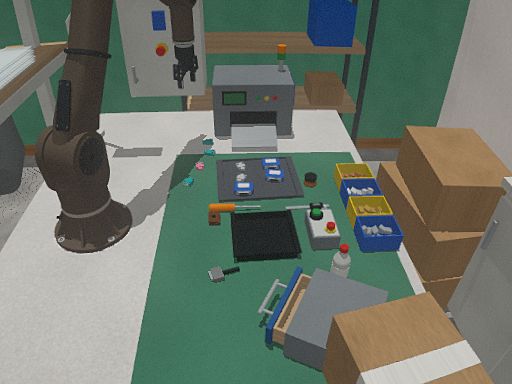

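```bash
cat > h.py <<'E'
from cell import r
import numpy as np, cv2
from scipy.linalg import logm, expm
from scipy.spatial.transform import Rotation as Ro
def cur():
    s=r.read_state(); q=np.array(s['orientation']); T=np.eye(4)
    T[:3,:3]=Ro.from_quat(q[[1,2,3,0]]).as_matrix(); T[:3,3]=s['tool_pos']; return T
def pose(p,yaw,tilt=0):
    """yaw: heading (deg) of tool y axis; tilt (deg) about tool y, tool z=down rotated"""
    c,s=np.cos(np.radians(yaw)),np.sin(np.radians(yaw))
    y=np.array([c,s,0]); z=np.array([0,0,-1.]); x=np.cross(y,z)
    T=np.eye(4); T[:3,:3]=np.c_[x,y,z]@Ro.from_euler('y',tilt,degrees=True).as_matrix(); T[:3,3]=p; return T
def rows(A,B,k=None,vmax=3.2,wmax=.115):
    D=np.linalg.inv(A)@B
    ang=np.linalg.norm(Ro.from_matrix(D[:3,:3]).as_rotvec())
    k=k or max(1,int(np.ceil(max(np.linalg.norm(D[:3,3])/10/vmax,ang/wmax))))
    d=np.real(expm(logm(D)/k))
    a=np.round(Ro.from_matrix(d[:3,:3]).as_rotvec(),3)
    print(k,'x',np.round(d[:3,3]/10,2).tolist(),(a+0).tolist()); return B
def chain(*Ts):
    A=cur()
    for B in Ts: A=rows(A,B)
def shot(n,name):
    c=r.get_calibration(n); im=r.snapshot(n); cv2.imwrite(f'pics/{name}.png',im[:,:,::-1]); return im,c
def rays(c,uv):
    K=np.array([[c['fx'],0,c['cx']],[0,c['fy'],c['cy']],[0,0,1]])
    p=cv2.undistortPoints(np.array(uv,float).reshape(-1,1,2),K,np.array(c['dist_coeffs'])).reshape(-1,2)
    return np.c_[p,np.ones(len(p))]@np.array(c['rotation']).T
def at_z(c,uv,z):
    d=rays(c,uv); o=np.array(c['xyz']); return o+d*((z-o[2])/d[:,2])[:,None]
def proj(c,P):
    K=np.array([[c['fx'],0,c['cx']],[0,c['fy'],c['cy']],[0,0,1]]); R=np.array(c['rotation']).T
    return cv2.projectPoints(np.array(P,float),cv2.Rodrigues(R)[0],-R@np.array(c['xyz']),K,np.array(c['dist_coeffs']))[0].reshape(-1,2)
E
python3 - <<'E'
from h import *
print(r.get_calibration('wrist')['rotation'])
chain(pose([630,250,270],90))
E
```

```text
[0.12012349 0.83890638 0.52552973 0.0749995 ]
15 x [-2.83, -1.47, -0.18] [0.0, 0.0, -0.03]
```

```bash
python3 - <<'E'
s=open('h.py').read()
s=s.replace("np.array(c['rotation']).T","RM(c).T")
s=s.replace("def rays","def RM(c): return Ro.from_quat(np.array(c['rotation'])[[1,2,3,0]]).as_matrix()\ndef rays")
open('h.py','w').write(s)
E
python3 -m handwheel '[[1,[-2.83,-1.47,-0.18],[0,0,-0.03]],[1,[-2.83,-1.47,-0.18],[0,0,-0.03]],[1,[-2.83,-1.47,-0.18],[0,0,-0.03]],[1,[-2.83,-1.47,-0.18],[0,0,-0.03]],[1,[-2.83,-1.47,-0.18],[0,0,-0.03]],[1,[-2.83,-1.47,-0.18],[0,0,-0.03]],[1,[-2.83,-1.47,-0.18],[0,0,-0.03]],[1,[-2.83,-1.47,-0.18],[0,0,-0.03]],[1,[-2.83,-1.47,-0.18],[0,0,-0.03]],[1,[-2.83,-1.47,-0.18],[0,0,-0.03]],[1,[-2.83,-1.47,-0.18],[0,0,-0.03]],[1,[-2.83,-1.47,-0.18],[0,0,-0.03]]]'
python3 -m handwheel '[[1,[-2.83,-1.47,-0.18],[0,0,-0.03]],[1,[-2.83,-1.47,-0.18],[0,0,-0.03]],[1,[-2.83,-1.47,-0.18],[0,0,-0.03]],[1,[0,0,0],[0,0,0]],[1,[0,0,0],[0,0,0]]]'
python3 - <<'E'
from h import *
im,c=shot('wrist','w1'); print(RM(c)[:,2], c['xyz'], r.read_state()['time'])
cv2.imwrite('pics/w1b.png',cv2.resize(im[:,:,::-1],(800,600)))
print(proj(c,[[550,250,4],[420,120,11],[420,380,11],[680,120,11],[680,380,11]]).round())
for t in('mod0','shell0','tray'): print(t,[([round(v) for v in d['at']],round(d['conf'],2)) for d in r.look_for('wrist',t)])
E
```

```text
time: 2.05
tool_pos: [548.3, 297.1, 264.2]
orientation: [0.0, 0.045, 0.999, 0.0]
force: [0.1, 0.5, -0.4]
gripper_width: 85.5
grip_force: 0.0
time: 2.47
tool_pos: [630.8, 247.0, 268.8]
orientation: [0.0, 0.003, 1.0, -0.0]
force: [-0.3, 1.2, 0.2]
gripper_width: 85.3
grip_force: 0.0
[ 0.28027011 -0.00326353 -0.95991563] [559.08697513 246.25151687 400.01643088] 2.5167
[[260.  96.]
 [143. -27.]
 [377. -29.]
 [165. 196.]
 [356. 195.]]
mod0 [([485, 170, 29], 0.73), ([603, 241, 27], 0.71), ([592, 324, 25], 0.7)]
shell0 [([482, 235, 20], 0.95), ([485, 310, 14], 0.68)]
tray [([554, 244, 6], 0.88)]
```

View pics/w1b.png

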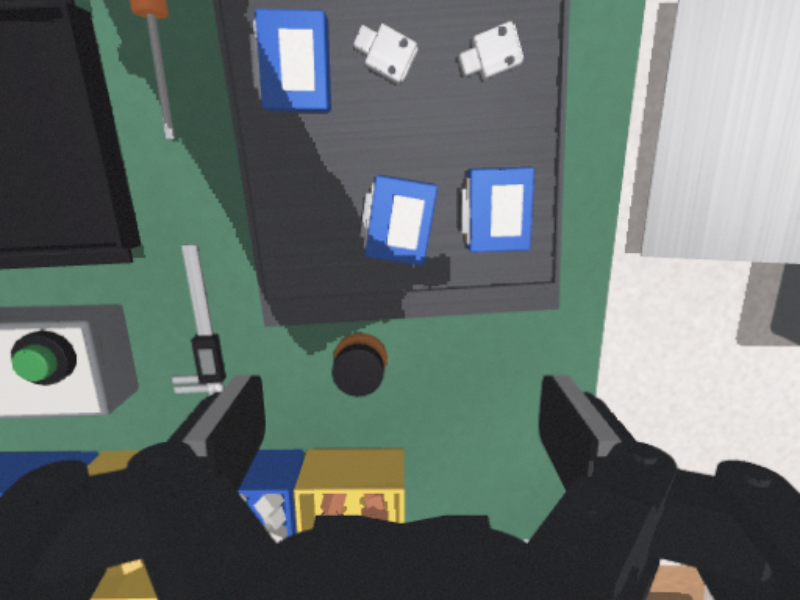

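```bash
cat > fit.py <<'E'
from h import *
from scipy.optimize import minimize
def box(x0,x1,y0,y1,z0,z1): return np.array([[x,y,z] for x in(x0,x1) for y in(y0,y1) for z in(z0,z1)],float)
MOD=[box(-33,33,-25,25,-10,10)]
SH=[box(-15,15,-15,15,-7,7),box(-8,8,-28,-15,-7,5)]
def masks(im):
    h=cv2.cvtColor(im,cv2.COLOR_RGB2HSV)
    b=((h[...,0]>100)&(h[...,0]<125)&(h[...,1]>140)&(h[...,2]>60)).astype(np.uint8)
    cs,_=cv2.findContours(b,cv2.RETR_EXTERNAL,cv2.CHAIN_APPROX_NONE)
    f=np.zeros_like(b); cv2.drawContours(f,[c for c in cs if cv2.contourArea(c)>150],-1,1,-1)
    s=((h[...,1]<45)&(h[...,2]>125)&(cv2.dilate(f,np.ones((5,5)))==0)).astype(np.uint8)
    return f,s
def fit(c,mask,model,x,y,zc,yaw0s):
    """fit (x,y,yaw of model x axis deg) of a lying model by silhouette; 4x supersampled"""
    u,v=proj(c,[[x,y,zc]])[0]; w=60; S=4
    u0,v0=int(u)-w,int(v)-w
    M=np.zeros((2*w,2*w),np.uint8)
    a,b=max(0,v0),max(0,u0); sub=mask[a:v0+2*w,b:u0+2*w]; M[a-v0:a-v0+sub.shape[0],b-u0:b-u0+sub.shape[1]]=sub
    n,l,st,ce=cv2.connectedComponentsWithStats(M)
    if n>1:
        k=min(range(1,n),key=lambda i:np.hypot(*(ce[i]-w))+(1e3 if st[i,4]<60 else 0)); M=(l==k).astype(np.uint8)
    M=cv2.resize(M,None,fx=S,fy=S,interpolation=cv2.INTER_NEAREST)
    # pixels outside the picture count for nothing
    ok=np.zeros((2*w,2*w),np.uint8); ok[a-v0:a-v0+sub.shape[0],b-u0:b-u0+sub.shape[1]]=1; ok=cv2.resize(ok,None,fx=S,fy=S,interpolation=cv2.INTER_NEAREST)
    def cost(p):
        R=Ro.from_euler('z',p[2],degrees=True).as_matrix(); I=np.zeros_like(M)
        for B in model:
            q=(proj(c,B@R.T+[p[0],p[1],zc])-[u0,v0]+.5)*S-.5
            cv2.fillConvexPoly(I,cv2.convexHull(q.round().astype(np.int32)),1)
        I*=ok
        return 1-(I&M).sum()/max(1,(I|M).sum())
    best=min((minimize(cost,[x,y,y0],method='Nelder-Mead',options=dict(initial_simplex=[[x,y,y0],[x+8,y,y0],[x,y+8,y0],[x,y,y0+12]],xatol=.1,fatol=1e-4)) for y0 in yaw0s),key=lambda o:o.fun)
    return best.x.round(1).tolist(),round(float(best.fun),3)
def fitall(im,c,n='wrist'):
    f,s=masks(im)
    for d in r.look_for(n,'mod0'):
        if d['at'][1]>100: print('mod',fit(c,f,MOD,*d['at'][:2],14,[180,150,210]),round(d['conf'],2))
    for d in r.look_for(n,'shell0'):
        if d['at'][1]>100: print('shell',fit(c,s,SH,*d['at'][:2],11,range(0,360,45)),round(d['conf'],2))
E
python3 - <<'E'
from fit import *
im,c=shot('wrist','w2'); fitall(im,c)
E
```

```text
mod ([604.5, 244.8, 171.2], 0.06) 0.92
mod ([596.4, 324.7, 180.8], 0.095) 0.81
mod ([488.0, 165.9, 179.1], 0.063) 0.61
shell ([478.8, 318.3, 20.6], 0.11) 0.83
shell ([481.4, 238.5, 333.0], 0.115) 0.73
shell ([600.4, 239.1, 0.0], 1.0) 0.56
```

```bash
python3 - <<'E'
from h import *
chain(pose([488,163,150],-1,45),pose([488,163,40],-1,45))
E
```

```text
16 x [0.07, -1.26, 0.7] [-0.039, 0.038, 0.094]
4 x [-1.94, 0.0, 1.94] [0.0, 0.0, 0.0]
```

```bash

python3 -m handwheel '[[1,[0.07,-1.26,0.7],[-0.039,0.038,0.094]],[1,[0.07,-1.26,0.7],[-0.039,0.038,0.094]],[1,[0.07,-1.26,0.7],[-0.039,0.038,0.094]],[1,[0.07,-1.26,0.7],[-0.039,0.038,0.094]],[1,[0.07,-1.26,0.7],[-0.039,0.038,0.094]],[1,[0.07,-1.26,0.7],[-0.039,0.038,0.094]],[1,[0.07,-1.26,0.7],[-0.039,0.038,0.094]],[1,[0.07,-1.26,0.7],[-0.039,0.038,0.094]]]'
python3 -m handwheel '[[1,[0.07,-1.26,0.7],[-0.039,0.038,0.094]],[1,[0.07,-1.26,0.7],[-0.039,0.038,0.094]],[1,[0.07,-1.26,0.7],[-0.039,0.038,0.094]],[1,[0.07,-1.26,0.7],[-0.039,0.038,0.094]],[1,[0.07,-1.26,0.7],[-0.039,0.038,0.094]],[1,[0.07,-1.26,0.7],[-0.039,0.038,0.094]],[1,[0.07,-1.26,0.7],[-0.039,0.038,0.094]],[1,[0.07,-1.26,0.7],[-0.039,0.038,0.094]],[1,[0,0,0],[0,0,0]],[1,[0,0,0],[0,0,0]]]'
python3 - <<'E'
from h import *
print(r.read_state()['joint_pos'].round(2))
chain(pose([488,163,100],-1,45),pose([488,163,40],-1,45))
E
```

```text
time: 3.48
tool_pos: [586.0, 167.5, 205.6]
orientation: [-0.147, 0.367, 0.906, 0.152]
force: [0.2, 1.0, -1.1]
gripper_width: 85.3
grip_force: 0.0
time: 4.32
tool_pos: [487.7, 162.9, 150.1]
orientation: [-0.267, 0.662, 0.645, 0.274]
force: [0.8, -0.5, 0.9]
gripper_width: 85.5
grip_force: 0.0
[ 0.02  0.49  0.07  2.1  -1.08  0.98  0.89]
2 x [-1.77, 0.02, 1.78] [0.003, 0.0, -0.003]
2 x [-2.12, -0.0, 2.12] [0.0, 0.0, 0.0]
```

```bash

python3 -m handwheel '[[1,[-1.95,0.01,1.95],[0.001,0,-0.001]],[1,[-1.95,0.01,1.95],[0,0,0]],[1,[-1.95,0,1.95],[0,0,0]],[1,[-1.95,0,1.95],[0,0,0]],[1,[-0.5,0,0.5],[0,0,0]],[1,[-0.4,0,0.4],[0,0,0]],[1,[0,0,0],[0,0,0]],[1,[0,0,0],[0,0,0]]]'
python3 - <<'E'
from h import *
shot('wrist','w3'); im,c=shot('side','s3')
u,v=proj(c,[[488,163,20]])[0].astype(int); print(u,v)
cv2.imwrite('pics/s3c.png',cv2.resize(im[v-50:v+50,u-60:u+60,::-1],(720,600),interpolation=cv2.INTER_CUBIC))
E
```

```text
time: 4.98
tool_pos: [490.0, 163.1, 28.4]
orientation: [-0.267, 0.66, 0.646, 0.275]
force: [1.0, 0.1, 1.0]
gripper_width: 85.5
grip_force: 0.0
243 187
```

View pics/w3.png

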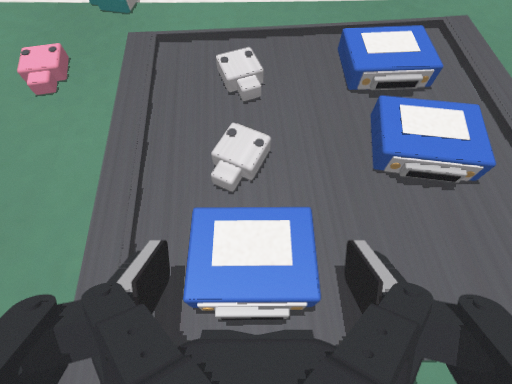

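```bash

python3 -m handwheel '[[1,[-0.25,-0.1,0.25],[0,0,0]],[1,[-0.25,-0.1,0.25],[0,0,0]],[1,[0,0,0],[0,0,0]],[1,[0,0,0],[0,0,0]]]'
python3 -m handwheel '[[1,[-0.15,0,0.15],[0,0,0]],[1,[-0.15,0,0.15],[0,0,0]],[1,[0,0,0],[0,0,0]],[1,[0,0,0],[0,0,0]]]'
```

```text
time: 5.42
tool_pos: [487.0, 162.9, 20.2]
orientation: [-0.267, 0.661, 0.645, 0.274]
force: [0.6, -1.0, 0.8]
gripper_width: 85.1
grip_force: 0.0
time: 5.75
tool_pos: [487.1, 162.9, 15.8]
orientation: [-0.267, 0.661, 0.645, 0.274]
force: [0.1, -1.0, -0.5]
gripper_width: 85.4
grip_force: 0.0
```

```bash

python3 -m handwheel '[[0.6,[0,0,0],[0,0,0]],[0.6,[0,0,0],[0,0,0]],[0.6,[0,0,0],[0,0,0]],[0.6,[0,0,0],[0,0,0]],[0.6,[0,0,0],[0,0,0]],[0.6,[0,0,0],[0,0,0]]]' 45
python3 -m handwheel '[[0.6,[0.25,0,-0.25],[0,0,0]],[0.6,[0.5,0,-0.5],[0,0,0]],[0.6,[1,0,-1],[0,0,0]],[0.6,[1,0,-1],[0,0,0]],[0.6,[0,0,0],[0,0,0]]]' 45
python3 - <<'E'
from h import *
shot('wrist','w4')
E
```

```text
time: 6.25
tool_pos: [487.2, 162.8, 16.2]
orientation: [-0.267, 0.661, 0.645, 0.274]
force: [-0.4, -4.1, 5.7]
gripper_width: 65.1
grip_force: 50.2
time: 6.67
tool_pos: [487.9, 163.2, 57.2]
orientation: [-0.266, 0.66, 0.646, 0.275]
force: [0.1, -0.1, -1.1]
gripper_width: 65.1
grip_force: 50.0
```

View pics/w4.png

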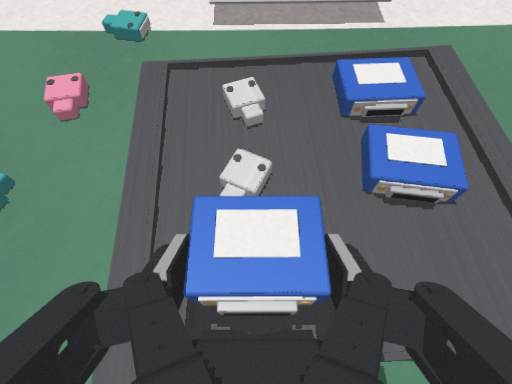

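```bash
python3 - <<'E'
from h import *
chain(pose([515,60,190],0,0),pose([542,-133,110],0,-45),pose([542,-133,45],0,-45))
E
```

```text
7 x [-0.5, 0.42, -2.42] [0.002, -0.112, -0.003]
7 x [-2.28, 0.39, 2.04] [0.0, -0.112, 0.0]
3 x [1.53, 0.0, 1.53] [0.0, 0.0, 0.0]
```

```bash

python3 -m handwheel '[[0.6,[-0.5,0.42,-2.42],[0.002,-0.112,-0.003]],[0.6,[-0.5,0.42,-2.42],[0.002,-0.112,-0.003]],[0.6,[-0.5,0.42,-2.42],[0.002,-0.112,-0.003]],[0.6,[-0.5,0.42,-2.42],[0.002,-0.112,-0.003]],[0.6,[-0.5,0.42,-2.42],[0.002,-0.112,-0.003]],[0.6,[-0.5,0.42,-2.42],[0.002,-0.112,-0.003]],[0.6,[-0.5,0.42,-2.42],[0.002,-0.112,-0.003]],[0.6,[0,0,0],[0,0,0]]]'
python3 -m handwheel '[[0.6,[-2.28,0.39,2.04],[0,-0.112,0]],[0.6,[-2.28,0.39,2.04],[0,-0.112,0]],[0.6,[-2.28,0.39,2.04],[0,-0.112,0]],[0.6,[-2.28,0.39,2.04],[0,-0.112,0]],[0.6,[-2.28,0.39,2.04],[0,-0.112,0]],[0.6,[-2.28,0.39,2.04],[0,-0.112,0]],[0.6,[-2.28,0.39,2.04],[0,-0.112,0]],[0.6,[0,0,0],[0,0,0]],[0.6,[0,0,0],[0,0,0]]]'
python3 - <<'E'
from h import *
print(r.read_state()['joint_pos'].round(2))
im,c=shot('scene','c5'); 
print(proj(c,[[542,-133,110]]), [d['at'] for d in r.look_for('scene','tote')][:1])
im,c=shot('side','s5')
cv2.imwrite('pics/s5c.png',cv2.resize(im[150:300,190:370,::-1],(720,600),interpolation=cv2.INTER_CUBIC))
for x in(-88,88):
  for y in (-93,93): print(proj(c,[[542+x,-76+y,28]]).round(1),end=' ')
chain(pose([542,-133,110],0,-45),pose([542,-133,45],0,-45))
E
```

```text
time: 7.38
tool_pos: [517.8, 64.7, 192.6]
orientation: [0.002, 0.704, 0.71, -0.0]
force: [0.9, 2.7, -1.2]
gripper_width: 65.0
grip_force: 50.5
time: 8.13
tool_pos: [540.3, -133.1, 106.0]
orientation: [0.267, 0.652, 0.655, -0.274]
force: [0.5, 1.0, -1.1]
gripper_width: 65.1
grip_force: 50.5
[-0.86  0.8   0.83  2.01  0.33  0.71 -0.43]
[[211.38573032 158.02178996]] [[747.9, -228.4, 64.9]]
[[234.8 254.6]] [[234.3 212.5]] [[296.7 252.7]] [[289.  211.2]] 1 x [-0.16, 0.01, -0.07] [-0.003, -0.006, 0.002]
3 x [1.53, 0.0, 1.53] [0.0, 0.0, 0.0]
```

View pics/s5c.png

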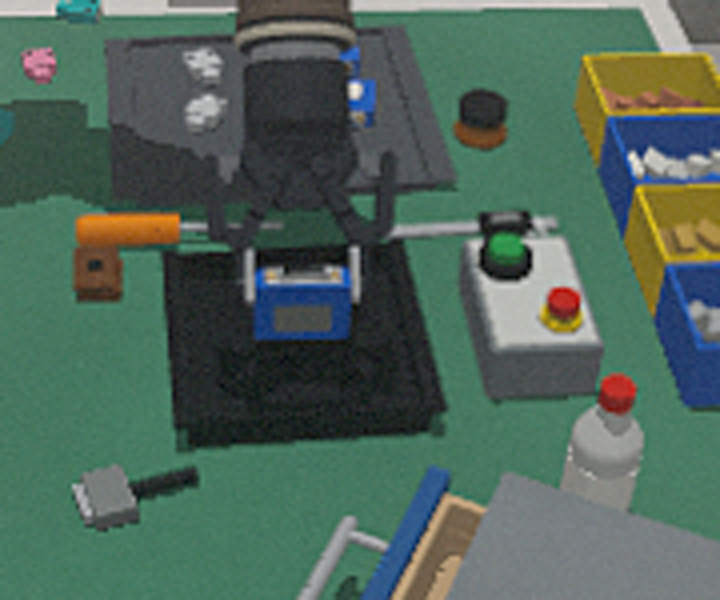

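```bash

python3 -m handwheel '[[0.6,[1.33,0.2,1.45],[-0.003,-0.006,0.002]],[0.6,[1.53,0,1.53],[0,0,0]],[0.6,[1.4,0,1.4],[0,0,0]],[0.6,[0,0,0],[0,0,0]],[0.6,[0,0,0],[0,0,0]]]'
python3 -m handwheel '[[0.6,[0.35,0,0.35],[0,0,0]],[0.6,[0.3,0,0.3],[0,0,0]],[0.6,[0,0,0],[0,0,0]],[0.6,[0,0,0],[0,0,0]]]'
python3 - <<'E'
from h import *
im,c=shot('side','s6')
chain(pose([545,-133,33],0,-45))
E
```

```text
time: 8.7
tool_pos: [543.8, -133.4, 47.7]
orientation: [0.271, 0.653, 0.653, -0.271]
force: [1.2, 0.1, -0.9]
gripper_width: 64.9
grip_force: 50.5
time: 9.03
tool_pos: [543.9, -133.5, 38.3]
orientation: [0.272, 0.653, 0.653, -0.271]
force: [-0.8, 0.6, -0.5]
gripper_width: 64.5
grip_force: 50.5
1 x [0.42, 0.11, 0.33] [0.001, 0.003, 0.0]
```

```bash

python3 -m handwheel '[[0.6,[0.15,0,0.15],[0,0,0]],[0.6,[0.15,0,0.15],[0,0,0]],[0.6,[0,0,0],[0,0,0]],[0.6,[0,0,0],[0,0,0]]]'
python3 -m handwheel '[[0.6,[0.1,0,0.1],[0,0,0]],[0.6,[0,0,0],[0,0,0]],[0.6,[0,0,0],[0,0,0]]]'
```

```text
time: 9.42
tool_pos: [543.9, -133.8, 34.0]
orientation: [0.272, 0.653, 0.653, -0.272]
force: [-0.0, 1.4, 5.5]
gripper_width: 65.0
grip_force: 51.0
time: 9.67
tool_pos: [543.9, -134.0, 33.9]
orientation: [0.272, 0.653, 0.653, -0.272]
force: [-4.2, 9.7, 21.7]
gripper_width: 64.9
grip_force: 53.1
```

```bash

python3 -m handwheel '[[0.6,[-0.08,0,-0.08],[0,0,0]],[1,[0,0,0],[0,0,0]],[1,[0,0,0],[0,0,0]],[1,[0,0,0],[0,0,0]],[1,[0,0,0],[0,0,0]],[1,[0,0,0],[0,0,0]],[1,[0,0,-1],[0,0,0]],[1,[0,0,-2],[0,0,0]],[1,[0,0,-3],[0,0,0]],[1,[0,0,-3],[0,0,0]],[1,[0,0,0],[0,0,0]]]'
python3 - <<'E'
from h import *
im,c=shot('side','s7')
im2,c2=shot('scene','c7')
a=cv2.resize(im[190:270,220:310,::-1],(450,400),interpolation=cv2.INTER_CUBIC)
w,_=shot('wrist','w7'); b=cv2.resize(w[:,:,::-1],(350,400))
cv2.imwrite('pics/s7c.png',np.hstack([a,b]))
E
```

```text
time: 10.58
tool_pos: [546.4, -64.9, 99.2]
orientation: [0.272, 0.652, 0.655, -0.268]
force: [0.9, 1.5, -0.5]
gripper_width: 85.0
grip_force: 0.0
```

View pics/s7c.png

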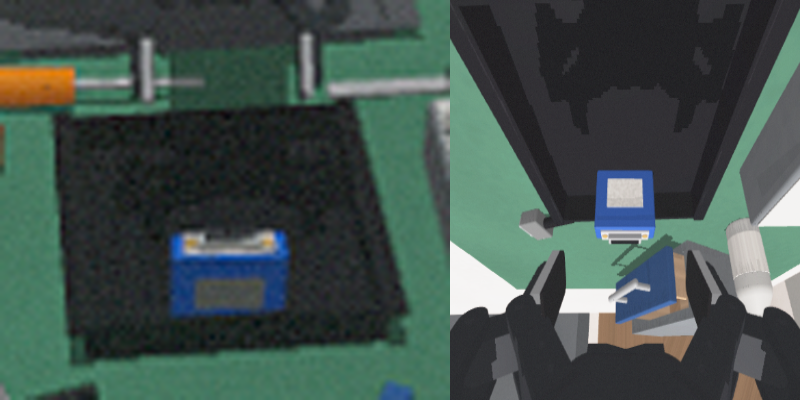

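```bash
python3 - <<'E'
from h import *
chain(pose([560,20,180],0,0),pose([595,165,170],-8,45))
E
```

```text
7 x [0.65, 0.23, -1.67] [0.0, 0.113, 0.0]
7 x [1.98, 0.37, 0.85] [-0.008, 0.112, 0.019]
```

```bash

python3 -m handwheel '[[1,[0.65,0.23,-1.67],[0,0.113,0]],[1,[0.65,0.23,-1.67],[0,0.113,0]],[1,[0.65,0.23,-1.67],[0,0.113,0]],[1,[0.65,0.23,-1.67],[0,0.113,0]],[1,[0.65,0.23,-1.67],[0,0.113,0]],[1,[0.65,0.23,-1.67],[0,0.113,0]],[1,[0.65,0.23,-1.67],[0,0.113,0]]]'
python3 -m handwheel '[[1,[1.98,0.37,0.85],[-0.008,0.112,0.019]],[1,[1.98,0.37,0.85],[-0.008,0.112,0.019]],[1,[1.98,0.37,0.85],[-0.008,0.112,0.019]],[1,[1.98,0.37,0.85],[-0.008,0.112,0.019]],[1,[1.98,0.37,0.85],[-0.008,0.112,0.019]],[1,[1.98,0.37,0.85],[-0.008,0.112,0.019]],[1,[1.98,0.37,0.85],[-0.008,0.112,0.019]],[1,[0,0,0],[0,0,0]],[1,[0,0,0],[0,0,0]]]'
python3 - <<'E'
from fit import *
im,c=shot('wrist','w8'); fitall(im,c)
chain(pose([604,242,70],-9,45),pose([604,242,28],-9,45))
E
```

```text
time: 11.32
tool_pos: [559.6, 19.5, 181.0]
orientation: [-0.003, 0.707, 0.707, 0.003]
force: [-0.2, -0.6, -1.0]
gripper_width: 85.5
grip_force: 0.0
time: 12.07
tool_pos: [593.5, 162.2, 168.4]
orientation: [-0.252, 0.699, 0.605, 0.288]
force: [-0.1, 0.6, 0.1]
gripper_width: 85.3
grip_force: 0.0
mod ([596.1, 326.3, 182.2], 0.2) 0.88
mod ([604.6, 245.6, 171.0], 0.142) 0.7
shell ([481.9, 238.2, -26.0], 0.355) 0.89
shell ([401.5, 440.6, 91.2], 0.878) 0.82
shell ([333.3, 327.1, 0.0], 1.0) 0.8
shell ([407.2, 440.4, 92.8], 0.92) 0.79
shell ([477.0, 322.9, 21.1], 0.247) 0.69
4 x [-0.39, -0.05, 3.17] [-0.003, 0.0, 0.003]
2 x [-1.48, 0.0, 1.48] [0.0, 0.0, 0.0]
```

```bash

python3 -m handwheel '[[1,[-0.39,-0.05,3.17],[-0.003,0,0.003]],[1,[-0.39,-0.05,3.17],[-0.003,0,0.003]],[1,[-0.39,-0.05,3.17],[-0.003,0,0.003]],[1,[-0.39,-0.05,3.17],[-0.003,0,0.003]],[1,[-1.48,0,1.48],[0,0,0]],[1,[-1.48,0,1.48],[0,0,0]],[1,[0,0,0],[0,0,0]],[1,[0,0,0],[0,0,0]]]'
python3 - <<'E'
from h import *
chain(pose([604.1,242.2,15.8],-9,45))
E
```

```text
time: 12.88
tool_pos: [603.8, 242.8, 28.2]
orientation: [-0.249, 0.702, 0.6, 0.291]
force: [-0.1, -0.6, 0.3]
gripper_width: 85.4
grip_force: 0.0
1 x [-0.92, 0.04, 0.83] [-0.001, -0.002, 0.0]
```

```bash

python3 -m handwheel '[[1,[-0.46,0.04,0.42],[0,0,0]],[1,[-0.46,0,0.42],[0,0,0]],[1,[0,0,0],[0,0,0]],[0.6,[0,0,0],[0,0,0]],[0.6,[0,0,0],[0,0,0]],[0.6,[0,0,0],[0,0,0]],[0.6,[0,0,0],[0,0,0]],[0.6,[0,0,0],[0,0,0]],[0.6,[0,0,0],[0,0,0]]]' 45
python3 -m handwheel '[[0.6,[0.25,0,-0.25],[0,0,0]],[0.6,[0.5,0,-0.5],[0,0,0]],[0.6,[1,0,-1],[0,0,0]],[0.6,[1,0,-1],[0,0,0]],[0.6,[0,0,0],[0,0,0]]]' 45
python3 - <<'E'
from h import *
chain(pose([560,70,190],-4,0),pose([545,-83,110],0,-45),pose([545,-83,45],0,-45),pose([545,-83,35.5],0,-45))
E
```

```text
time: 13.63
tool_pos: [604.7, 242.2, 16.7]
orientation: [-0.249, 0.702, 0.6, 0.292]
force: [-1.6, -3.5, 5.4]
gripper_width: 65.1
grip_force: 50.2
time: 14.05
tool_pos: [605.4, 242.9, 57.8]
orientation: [-0.249, 0.701, 0.6, 0.293]
force: [-0.1, 0.8, -1.0]
gripper_width: 64.6
grip_force: 49.8
7 x [-1.49, -0.32, -2.88] [0.005, -0.113, -0.012]
7 x [-1.74, -0.14, 1.85] [-0.004, -0.112, -0.009]
3 x [1.53, 0.0, 1.53] [0.0, 0.0, 0.0]
1 x [0.67, 0.0, 0.67] [0.0, 0.0, 0.0]
```

```bash

python3 -m handwheel '[[0.6,[-1.49,-0.32,-2.88],[0.005,-0.113,-0.012]],[0.6,[-1.49,-0.32,-2.88],[0.005,-0.113,-0.012]],[0.6,[-1.49,-0.32,-2.88],[0.005,-0.113,-0.012]],[0.6,[-1.49,-0.32,-2.88],[0.005,-0.113,-0.012]],[0.6,[-1.49,-0.32,-2.88],[0.005,-0.113,-0.012]],[0.6,[-1.49,-0.32,-2.88],[0.005,-0.113,-0.012]],[0.6,[-1.49,-0.32,-2.88],[0.005,-0.113,-0.012]]]'
python3 -m handwheel '[[0.6,[-1.74,-0.14,1.85],[-0.004,-0.112,-0.009]],[0.6,[-1.74,-0.14,1.85],[-0.004,-0.112,-0.009]],[0.6,[-1.74,-0.14,1.85],[-0.004,-0.112,-0.009]],[0.6,[-1.74,-0.14,1.85],[-0.004,-0.112,-0.009]],[0.6,[-1.74,-0.14,1.85],[-0.004,-0.112,-0.009]],[0.6,[-1.74,-0.14,1.85],[-0.004,-0.112,-0.009]],[0.6,[-1.74,-0.14,1.85],[-0.004,-0.112,-0.009]],[0.6,[0,0,0],[0,0,0]],[0.6,[0,0,0],[0,0,0]]]'
python3 - <<'E'
from h import *
chain(pose([545,-83,46],0,-45),pose([545,-83,35.5],0,-45))
E
```

```text
time: 14.63
tool_pos: [559.2, 67.5, 189.4]
orientation: [0.004, 0.731, 0.682, -0.003]
force: [-0.7, 0.8, -1.6]
gripper_width: 64.8
grip_force: 50.4
time: 15.38
tool_pos: [543.4, -83.4, 106.6]
orientation: [0.271, 0.652, 0.653, -0.273]
force: [0.3, 0.2, -0.2]
gripper_width: 65.1
grip_force: 50.4
2 x [2.16, 0.08, 2.12] [-0.001, 0.002, 0.001]
1 x [0.74, 0.0, 0.74] [0.0, 0.0, 0.0]
```

```bash

python3 -m handwheel '[[0.6,[2.16,0.08,2.12],[-0.001,0.002,0.001]],[0.6,[2.16,0.08,2.12],[-0.001,0.002,0.001]],[0.6,[0.4,0,0.4],[0,0,0]],[0.6,[0.3,0,0.3],[0,0,0]],[0.6,[0,0,0],[0,0,0]],[0.6,[0,0,0],[0,0,0]]]'
python3 -m handwheel '[[0.6,[0.15,0,0.15],[0,0,0]],[0.6,[0,0,0],[0,0,0]],[0.6,[0,0,0],[0,0,0]]]'
```

```text
time: 15.88
tool_pos: [546.8, -83.6, 39.1]
orientation: [0.271, 0.655, 0.652, -0.268]
force: [0.6, -0.2, -1.2]
gripper_width: 64.9
grip_force: 50.4
time: 16.13
tool_pos: [546.4, -83.4, 36.1]
orientation: [0.271, 0.655, 0.652, -0.268]
force: [-0.1, -0.0, -1.3]
gripper_width: 65.0
grip_force: 50.4
```

```bash

python3 -m handwheel '[[0.6,[0.12,0,0.12],[0,0,0]],[0.6,[0,0,0],[0,0,0]],[0.6,[0,0,0],[0,0,0]]]'
python3 -m handwheel '[[0.6,[0.07,0,0.07],[0,0,0]],[0.6,[0,0,0],[0,0,0]],[0.6,[0,0,0],[0,0,0]]]'
```

```text
time: 16.38
tool_pos: [546.1, -83.5, 33.8]
orientation: [0.271, 0.654, 0.653, -0.269]
force: [0.5, 0.3, 0.0]
gripper_width: 65.3
grip_force: 50.4
time: 16.63
tool_pos: [546.1, -83.6, 33.4]
orientation: [0.272, 0.654, 0.652, -0.269]
force: [-1.5, 4.0, 6.7]
gripper_width: 65.1
grip_force: 51.3
```

```bash

python3 -m handwheel '[[0.6,[-0.03,0,-0.03],[0,0,0]],[1,[0,0,0],[0,0,0]],[1,[0,0,0],[0,0,0]],[1,[0,0,0],[0,0,0]],[1,[0,0,0],[0,0,0]],[1,[0,0,0],[0,0,0]],[1,[0,0,-1],[0,0,0]],[1,[0,0,-2],[0,0,0]],[1,[0,0,-3],[0,0,0]],[1,[0,0,-3],[0,0,0]],[1,[0,0,0],[0,0,0]]]'
python3 - <<'E'
from h import *
im,c=shot('side','s9')
w,_=shot('wrist','w9')
cv2.imwrite('pics/s9c.png',np.hstack([cv2.resize(im[190:270,220:310,::-1],(450,400),interpolation=cv2.INTER_CUBIC),cv2.resize(w[:,:,::-1],(350,400))]))
chain(pose([560,50,180],0,0),pose([596,245,160],1,45))
E
```

```text
time: 17.55
tool_pos: [548.5, -14.7, 99.5]
orientation: [0.272, 0.654, 0.654, -0.265]
force: [1.4, -0.0, -0.5]
gripper_width: 85.5
grip_force: 0.0
7 x [0.38, 0.2, -1.52] [0.001, 0.112, 0.0]
7 x [2.6, 0.54, 1.22] [0.001, 0.112, -0.002]
```

View pics/s9c.png

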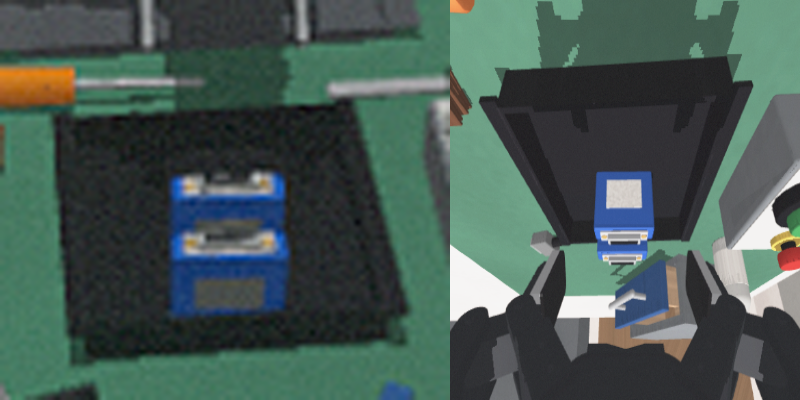

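Two modules stand upright in the tote (crop 230,195 and 230,270). On to the third.

```bash

python3 -m handwheel '[[1,[0.38,0.2,-1.52],[0.001,0.112,0]],[1,[0.38,0.2,-1.52],[0.001,0.112,0]],[1,[0.38,0.2,-1.52],[0.001,0.112,0]],[1,[0.38,0.2,-1.52],[0.001,0.112,0]],[1,[0.38,0.2,-1.52],[0.001,0.112,0]],[1,[0.38,0.2,-1.52],[0.001,0.112,0]],[1,[0.38,0.2,-1.52],[0.001,0.112,0]]]'
python3 -m handwheel '[[1,[2.6,0.54,1.22],[0.001,0.112,-0.002]],[1,[2.6,0.54,1.22],[0.001,0.112,-0.002]],[1,[2.6,0.54,1.22],[0.001,0.112,-0.002]],[1,[2.6,0.54,1.22],[0.001,0.112,-0.002]],[1,[2.6,0.54,1.22],[0.001,0.112,-0.002]],[1,[2.6,0.54,1.22],[0.001,0.112,-0.002]],[1,[2.6,0.54,1.22],[0.001,0.112,-0.002]],[1,[0,0,0],[0,0,0]],[1,[0,0,0],[0,0,0]]]'
python3 - <<'E'
from fit import *
im,c=shot('wrist','w10'); fitall(im,c)
chain(pose([596,322.5,70],1.2,45),pose([596,322.5,28],1.2,45))
E
```

```text
time: 18.23
tool_pos: [559.8, 48.1, 180.2]
orientation: [-0.002, 0.709, 0.706, 0.002]
force: [0.1, -0.0, -2.0]
gripper_width: 85.1
grip_force: 0.0
time: 18.98
tool_pos: [596.4, 241.7, 156.8]
orientation: [-0.273, 0.652, 0.656, 0.266]
force: [-0.1, 0.1, -0.2]
gripper_width: 85.6
grip_force: 0.0
mod ([596.1, 325.8, 181.4], 0.145) 0.64
shell ([478.5, 316.4, 380.6], 0.427) 0.96
shell ([400.2, 443.1, 99.0], 0.854) 0.8
shell ([406.8, 453.5, -15.6], 0.915) 0.71
shell ([293.4, 332.5, 144.5], 0.965) 0.59
4 x [-0.14, 0.01, 2.99] [0.001, 0.001, -0.002]
2 x [-1.48, 0.0, 1.48] [0.0, 0.0, 0.0]
```

```bash

python3 -m handwheel '[[1,[-0.14,0.01,2.99],[0.001,0.001,-0.002]],[1,[-0.14,0.01,2.99],[0.001,0.001,-0.002]],[1,[-0.14,0.01,2.99],[0.001,0.001,-0.002]],[1,[-0.14,0.01,2.99],[0.001,0.001,-0.002]],[1,[-1.48,0,1.48],[0,0,0]],[1,[-1.48,0,1.48],[0,0,0]],[1,[-0.4,0,0.4],[0,0,0]],[1,[0,0,0],[0,0,0]],[1,[0,0,0],[0,0,0]]]'
python3 - <<'E'
from h import *
chain(pose([596,322.6,16.2],1.2,45))
E
```

```text
time: 19.88
tool_pos: [596.6, 323.9, 23.8]
orientation: [-0.274, 0.646, 0.659, 0.269]
force: [1.0, -0.6, 0.1]
gripper_width: 85.4
grip_force: 0.0
1 x [-0.63, -0.06, 0.44] [0.001, -0.002, -0.001]
```

```bash

python3 -m handwheel '[[1,[-0.35,-0.03,0.25],[0,0,0]],[1,[-0.28,-0.03,0.2],[0,0,0]],[1,[0,0,0],[0,0,0]],[0.6,[0,0,0],[0,0,0]],[0.6,[0,0,0],[0,0,0]],[0.6,[0,0,0],[0,0,0]],[0.6,[0,0,0],[0,0,0]],[0.6,[0,0,0],[0,0,0]],[0.6,[0,0,0],[0,0,0]]]' 45
python3 -m handwheel '[[0.6,[0.25,0,-0.25],[0,0,0]],[0.6,[0.5,0,-0.5],[0,0,0]],[0.6,[1,0,-1],[0,0,0]],[0.6,[1,0,-1],[0,0,0]],[0.6,[0,0,0],[0,0,0]]]' 45
python3 - <<'E'
from h import *
chain(pose([570,100,190],1,0),pose([545,-33,110],0,-45))
E
```

```text
time: 20.63
tool_pos: [596.0, 322.8, 16.1]
orientation: [-0.274, 0.646, 0.659, 0.269]
force: [-1.0, -3.4, 5.7]
gripper_width: 65.0
grip_force: 50.3
time: 21.05
tool_pos: [596.6, 323.6, 57.3]
orientation: [-0.274, 0.646, 0.66, 0.27]
force: [-0.4, 0.1, -0.7]
gripper_width: 65.1
grip_force: 50.0
9 x [-1.66, -0.34, -2.45] [0.0, -0.088, 0.0]
7 x [-1.45, -0.37, 1.75] [0.001, -0.112, 0.002]
```

```bash

python3 -m handwheel '[[0.6,[-1.66,-0.34,-2.45],[0,-0.088,0]],[0.6,[-1.66,-0.34,-2.45],[0,-0.088,0]],[0.6,[-1.66,-0.34,-2.45],[0,-0.088,0]],[0.6,[-1.66,-0.34,-2.45],[0,-0.088,0]],[0.6,[-1.66,-0.34,-2.45],[0,-0.088,0]],[0.6,[-1.66,-0.34,-2.45],[0,-0.088,0]],[0.6,[-1.66,-0.34,-2.45],[0,-0.088,0]],[0.6,[-1.66,-0.34,-2.45],[0,-0.088,0]],[0.6,[-1.66,-0.34,-2.45],[0,-0.088,0]]]'
python3 -m handwheel '[[0.6,[-1.45,-0.37,1.75],[0.001,-0.112,0.002]],[0.6,[-1.45,-0.37,1.75],[0.001,-0.112,0.002]],[0.6,[-1.45,-0.37,1.75],[0.001,-0.112,0.002]],[0.6,[-1.45,-0.37,1.75],[0.001,-0.112,0.002]],[0.6,[-1.45,-0.37,1.75],[0.001,-0.112,0.002]],[0.6,[-1.45,-0.37,1.75],[0.001,-0.112,0.002]],[0.6,[-1.45,-0.37,1.75],[0.001,-0.112,0.002]],[0.6,[0,0,0],[0,0,0]],[0.6,[0,0,0],[0,0,0]]]'
python3 - <<'E'
from h import *
chain(pose([545,-33,46],0,-45),pose([545,-33,37.5],0,-45))
E
```

```text
time: 21.8
tool_pos: [569.0, 98.0, 188.6]
orientation: [0.003, 0.7, 0.714, -0.003]
force: [0.6, 0.7, -1.8]
gripper_width: 64.7
grip_force: 50.7
time: 22.55
tool_pos: [544.5, -33.1, 106.5]
orientation: [0.271, 0.65, 0.656, -0.272]
force: [0.1, -0.0, -1.0]
gripper_width: 65.0
grip_force: 50.7
2 x [2.15, 0.04, 2.13] [0.001, 0.002, 0.004]
1 x [0.6, 0.0, 0.6] [0.0, 0.0, 0.0]
```

```bash

python3 -m handwheel '[[0.6,[2.15,0.04,2.13],[0.001,0.002,0.004]],[0.6,[2.15,0.04,2.13],[0.001,0.002,0.004]],[0.6,[0.35,0,0.35],[0,0,0]],[0.6,[0.35,0,0.35],[0,0,0]],[0.6,[0,0,0],[0,0,0]],[0.6,[0,0,0],[0,0,0]]]'
python3 -m handwheel '[[0.6,[0.12,0,0.12],[0,0,0]],[0.6,[0.12,0,0.12],[0,0,0]],[0.6,[0,0,0],[0,0,0]],[0.6,[0,0,0],[0,0,0]]]'
```

```text
time: 23.05
tool_pos: [546.8, -33.8, 39.1]
orientation: [0.271, 0.655, 0.652, -0.268]
force: [0.8, 0.0, -1.0]
gripper_width: 64.9
grip_force: 50.6
time: 23.38
tool_pos: [546.1, -33.6, 34.4]
orientation: [0.271, 0.655, 0.652, -0.269]
force: [0.0, 0.1, -1.1]
gripper_width: 64.8
grip_force: 50.6
```

```bash

python3 -m handwheel '[[0.6,[0.07,0,0.07],[0,0,0]],[0.6,[0,0,0],[0,0,0]],[0.6,[0,0,0],[0,0,0]]]'
python3 -m handwheel '[[1,[0,0,0],[0,0,0]],[1,[0,0,0],[0,0,0]],[1,[0,0,0],[0,0,0]],[1,[0,0,0],[0,0,0]],[1,[0,0,0],[0,0,0]],[1,[0,0,-1],[0,0,0]],[1,[0,0,-2],[0,0,0]],[1,[0,0,-3],[0,0,0]],[1,[0,0,-3],[0,0,0]],[1,[0,0,0],[0,0,0]]]'
python3 - <<'E'
from h import *
im,c=shot('side','s11')
w,_=shot('wrist','w11')
cv2.imwrite('pics/s11c.png',np.hstack([cv2.resize(im[190:270,220:310,::-1],(450,400),interpolation=cv2.INTER_CUBIC),cv2.resize(w[:,:,::-1],(350,400))]))
E
```

```text
time: 23.63
tool_pos: [546.2, -33.8, 33.7]
orientation: [0.271, 0.655, 0.652, -0.27]
force: [-0.4, 2.5, 6.8]
gripper_width: 65.1
grip_force: 51.4
time: 24.47
tool_pos: [548.5, 35.2, 99.5]
orientation: [0.271, 0.654, 0.654, -0.266]
force: [0.7, 0.9, -0.5]
gripper_width: 85.6
grip_force: 0.0
```

View pics/s11c.png

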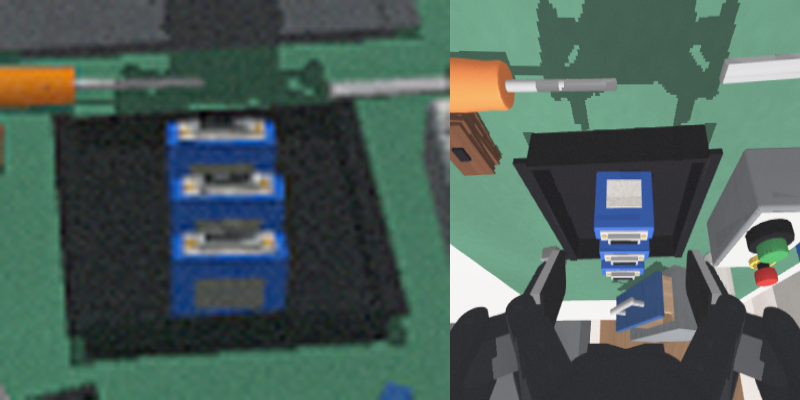

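```bash
python3 - <<'E'
from h import *
chain(pose([560,0,250],0,-20),pose([590,-340,300],0,0))
E
```

```text
5 x [-2.28, 0.28, -2.16] [0.001, 0.087, -0.001]
11 x [-3.14, 0.27, 0.14] [0.0, 0.032, 0.0]
```

```bash

python3 -m handwheel '[[1,[-2.28,0.28,-2.16],[0.001,0.087,-0.001]],[1,[-2.28,0.28,-2.16],[0.001,0.087,-0.001]],[1,[-2.28,0.28,-2.16],[0.001,0.087,-0.001]],[1,[-2.28,0.28,-2.16],[0.001,0.087,-0.001]],[1,[-2.28,0.28,-2.16],[0.001,0.087,-0.001]]]'
python3 -m handwheel '[[1,[-3.14,0.27,0.14],[0,0.032,0]],[1,[-3.14,0.27,0.14],[0,0.032,0]],[1,[-3.14,0.27,0.14],[0,0.032,0]],[1,[-3.14,0.27,0.14],[0,0.032,0]],[1,[-3.14,0.27,0.14],[0,0.032,0]],[1,[-3.14,0.27,0.14],[0,0.032,0]],[1,[-3.14,0.27,0.14],[0,0.032,0]],[1,[-3.14,0.27,0.14],[0,0.032,0]],[1,[-3.14,0.27,0.14],[0,0.032,0]],[1,[-3.14,0.27,0.14],[0,0.032,0]],[1,[-3.14,0.27,0.14],[0,0.032,0]],[1,[0,0,0],[0,0,0]]]'
python3 - <<'E'
from h import *
im,c=shot('wrist','w12'); print(c['xyz'].round(1) if hasattr(c['xyz'],'round') else c['xyz'])
cv2.imwrite('pics/w12b.png',cv2.resize(im[:,:,::-1],(800,600)))
for t in('cab_drawer0_handle','drawer_floor'): print(t,[([round(v) for v in d['at']],round(d['conf'],2)) for d in r.look_for('wrist',t)])
E
```

```text
time: 24.98
tool_pos: [559.4, -2.4, 250.7]
orientation: [0.12, 0.697, 0.697, -0.123]
force: [1.0, -0.0, 0.6]
gripper_width: 85.7
grip_force: 0.0
time: 25.98
tool_pos: [584.4, -352.4, 297.3]
orientation: [-0.003, 0.712, 0.702, -0.003]
force: [-2.2, -1.1, 0.2]
gripper_width: 85.2
grip_force: 0.0
[ 585.8 -282.8  428.5]
cab_drawer0_handle [([585, -354, 55], 0.64)]
drawer_floor [([584, -350, 55], 0.89)]
```

View pics/w12b.png

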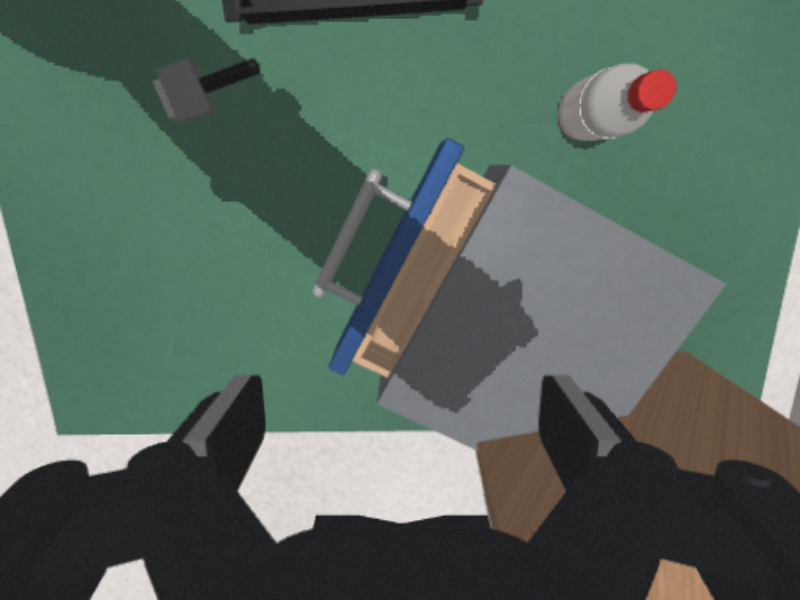

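```bash
python3 - <<'E'
from h import *
c=r.get_calibration('wrist'); s=512/800
h=at_z(c,np.array([[375,177],[320,291]])*s,55); print(h.round(1))
m=h.mean(0); d=h[0]-h[1]; print('mid',m, 'len',np.linalg.norm(d[:2]), 'bar heading',np.degrees(np.arctan2(d[1],d[0])))
f=at_z(c,np.array([[440,142],[330,368],[463,147],[350,374]])*s,78);print(f.round(1)); e=f[0]-f[1]; print(np.degrees(np.arctan2(e[1],e[0])),np.linalg.norm(e[:2]))
k=at_z(c,np.array([[510,165],[724,285],[380,403]])*s,90);print(k.round(1)); e=k[0]-k[2]; print(np.degrees(np.arctan2(e[1],e[0])))
n=np.array([np.sin(np.arctan2(d[1],d[0])),-np.cos(np.arctan2(d[1],d[0]))]); print('into cabinet',n, 'board outer-front dist',(f[:2,:2]-m[:2])@n,'inner',(f[2:,:2]-m[:2])@n,'cab front',(k[[0,2],:2]-m[:2])@n)
E
```

```text
[[ 566.1 -283.5   55. ]
 [ 518.4 -375.3   55. ]]
mid [ 542.23529529 -329.4087438    55.        ] len 103.43559858410373 bar heading 62.54780397877543
[[ 614.4 -259.    78. ]
 [ 527.5 -434.6   78. ]
 [ 631.  -262.4   78. ]
 [ 543.8 -440.    78. ]]
63.68095475556737 195.95123181372392
[[ 662.7 -275.    90. ]
 [ 826.1 -361.9   90. ]
 [ 568.8 -460.    90. ]]
63.09853382124986
into cabinet [ 0.88739578 -0.46100839] board outer-front dist [31.58133473 35.45645115] inner [47.85582295 52.36871458] cab front [81.79479081 83.78942716]
```

```bash
python3 - <<'E'
from h import *
chain(pose([542,-329,150],-27,0),pose([542,-329,46],-27,0))
E
```

```text
5 x [0.1, -0.96, 2.95] [-0.001, 0.0, 0.093]
4 x [-0.0, -0.0, 2.6] [0.0, 0.0, 0.0]
```

```bash

python3 -m handwheel '[[0.35,[0.1,-0.96,2.95],[-0.001,0,0.093]],[0.35,[0.1,-0.96,2.95],[-0.001,0,0.093]],[0.35,[0.1,-0.96,2.95],[-0.001,0,0.093]],[0.35,[0.1,-0.96,2.95],[-0.001,0,0.093]],[0.35,[0.1,-0.96,2.95],[-0.001,0,0.093]],[0.35,[0,0,0],[0,0,0]],[0.35,[0,0,0],[0,0,0]]]'
python3 - <<'E'
from h import *
im,c=shot('wrist','w13')
chain(pose([542,-329,100],-27,0),pose([542,-329,46],-27,0))
cv2.imwrite('pics/w13b.png',im[:,:,::-1])
E
```

```text
time: 26.72
tool_pos: [543.1, -325.6, 150.7]
orientation: [-0.002, 0.85, 0.527, 0.0]
force: [0.5, 0.1, -0.2]
gripper_width: 29.6
grip_force: 0.0
2 x [-0.14, -0.06, 2.62] [0.0, -0.001, 0.005]
2 x [-0.0, -0.0, 2.7] [0.0, 0.0, 0.0]
```

View pics/w13b.png

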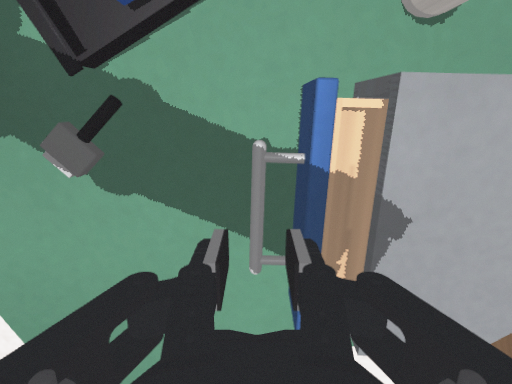

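```bash

python3 -m handwheel '[[0.35,[-0.14,-0.06,2.62],[0,-0.001,0.005]],[0.35,[-0.14,-0.06,2.62],[0,-0.001,0.005]],[0.35,[0,0,2.7],[0,0,0]],[0.35,[0,0,2.7],[0,0,0]],[0.35,[0,0,0],[0,0,0]],[0.35,[0,0,0],[0,0,0]]]'
python3 -m handwheel '[[0.05,[0,0,0],[0,0,0]],[0.05,[0,0,0],[0,0,0]],[0.05,[0,0,0],[0,0,0]],[0.05,[0,0,0],[0,0,0]],[0.05,[0,-0.5,0],[0,0,0]],[0.05,[0,-1,0],[0,0,0]],[0.05,[0,-1.5,0],[0,0,0]]]' 60
```

```text
time: 27.27
tool_pos: [544.6, -331.3, 47.9]
orientation: [0.002, 0.853, 0.522, 0.002]
force: [-0.2, 1.1, 0.6]
gripper_width: 30.1
grip_force: 0.0
time: 27.85
tool_pos: [517.5, -316.8, 47.0]
orientation: [0.002, 0.853, 0.521, 0.002]
force: [2.7, 1.3, 10.3]
gripper_width: 8.3
grip_force: 59.4
```

```bash

python3 -m handwheel '[[0.05,[0,-1.5,0],[0,0,0]],[0.05,[0,-1.5,0],[0,0,0]],[0.05,[0,-1.2,0],[0,0,0]],[0.05,[0,-1,0],[0,0,0]],[0.05,[0,-0.6,0],[0,0,0]],[0.05,[0,0,0],[0,0,0]],[0.05,[0,0,0],[0,0,0]]]'
python3 - <<'E'
from h import *
print(cur().round(2))
E
```

```text
time: 28.43
tool_pos: [464.9, -288.6, 47.0]
orientation: [0.0, 0.853, 0.521, 0.002]
force: [0.6, 5.7, 11.7]
gripper_width: 9.0
grip_force: 59.6
[[ 4.6000e-01  8.9000e-01  0.0000e+00  4.6492e+02]
 [ 8.9000e-01 -4.6000e-01  0.0000e+00 -2.8856e+02]
 [ 0.0000e+00  0.0000e+00 -1.0000e+00  4.6980e+01]
 [ 0.0000e+00  0.0000e+00  0.0000e+00  1.0000e+00]]
```

```bash

python3 -m handwheel '[[0.35,[0,0,0],[0,0,0]],[0.35,[0,0,0],[0,0,0]],[0.35,[0,0,0],[0,0,0]],[0.35,[0,0,-1],[0,0,0]],[0.35,[0,0,-2],[0,0,0]],[0.35,[0,0,-3],[0,0,0]],[0.35,[0,0,-4],[0,0,0]],[0.35,[0,0,-4],[0,0,0]],[0.35,[0,0,-4],[0,0,0]],[0.35,[0,0,0],[0,0,0]],[0.35,[0,0,0],[0,0,0]]]'
python3 - <<'E'
from h import *
im,c=shot('wrist','w14'); cv2.imwrite('pics/w14b.png',im[:,:,::-1])
print(proj(c,[[544,-331,52],[464.9,-288.6,52]]))
chain(pose([480,50,260],45,0),pose([560,270,270],90,0))
E
```

```text
time: 29.35
tool_pos: [463.7, -290.5, 227.9]
orientation: [0.002, 0.854, 0.52, 0.001]
force: [0.5, 0.5, -0.0]
gripper_width: 29.6
grip_force: 0.0
[[340.8157871  171.88888777]
 [255.8618515  170.66368703]]
11 x [3.27, 0.49, -0.31] [0.0, 0.0, -0.115]
8 x [0.28, 2.99, -0.13] [0.0, 0.0, -0.098]
```

View pics/w14b.png

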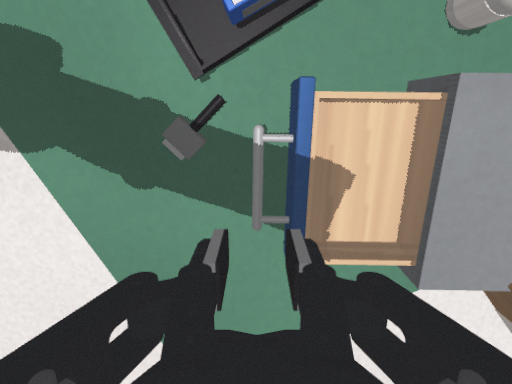

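```bash
python3 - <<'E'
from h import *
chain(pose([480,240,260],0,0))
E
```

```text
17 x [3.07, -0.69, -0.2] [0.0, 0.0, -0.028]
```

```bash

python3 -m handwheel '[[1,[3.07,-0.69,-0.2],[0,0,-0.028]],[1,[3.07,-0.69,-0.2],[0,0,-0.028]],[1,[3.07,-0.69,-0.2],[0,0,-0.028]],[1,[3.07,-0.69,-0.2],[0,0,-0.028]],[1,[3.07,-0.69,-0.2],[0,0,-0.028]],[1,[3.07,-0.69,-0.2],[0,0,-0.028]],[1,[3.07,-0.69,-0.2],[0,0,-0.028]],[1,[3.07,-0.69,-0.2],[0,0,-0.028]],[1,[3.07,-0.69,-0.2],[0,0,-0.028]],[1,[3.07,-0.69,-0.2],[0,0,-0.028]],[1,[3.07,-0.69,-0.2],[0,0,-0.028]],[1,[3.07,-0.69,-0.2],[0,0,-0.028]]]'
python3 -m handwheel '[[0.7,[3.07,-0.69,-0.2],[0,0,-0.028]],[0.7,[3.07,-0.69,-0.2],[0,0,-0.028]],[0.7,[3.07,-0.69,-0.2],[0,0,-0.028]],[0.7,[3.07,-0.69,-0.2],[0,0,-0.028]],[0.7,[3.07,-0.69,-0.2],[0,0,-0.028]],[0.7,[0,0,0],[0,0,0]],[0.7,[0,0,0],[0,0,0]]]'
python3 - <<'E'
from fit import *
im,c=shot('wrist','w15'); fitall(im,c)
E
```

```text
time: 30.4
tool_pos: [499.5, 85.7, 248.1]
orientation: [-0.0, 0.754, 0.656, -0.001]
force: [0.6, 0.7, -0.5]
gripper_width: 85.4
grip_force: 0.0
time: 30.98
tool_pos: [477.8, 241.8, 257.7]
orientation: [-0.0, 0.706, 0.709, -0.001]
force: [-0.8, -0.4, 0.2]
gripper_width: 59.6
grip_force: 0.0
shell ([287.8, 224.4, 0.0], 1.0) 0.96
shell ([509.6, 351.1, 18.6], 0.094) 0.9
shell ([373.3, 438.1, 134.8], 0.652) 0.61
shell ([332.5, 335.9, 259.4], 0.96) 0.58
shell ([481.2, 238.9, -27.3], 0.152) 0.56
```

```bash
python3 - <<'E'
from h import *
chain(pose([481.2,238.9,70],-27.3,0),pose([481.2,238.9,18],-27.3,0))
E
```

```text
6 x [0.01, 0.04, 3.14] [0.0, 0.0, 0.079]
2 x [-0.0, -0.0, 2.6] [0.0, 0.0, 0.0]
```

```bash

python3 -m handwheel '[[0.7,[0.01,0.04,3.14],[0,0,0.079]],[0.7,[0.01,0.04,3.14],[0,0,0.079]],[0.7,[0.01,0.04,3.14],[0,0,0.079]],[0.7,[0.01,0.04,3.14],[0,0,0.079]],[0.7,[0.01,0.04,3.14],[0,0,0.079]],[0.7,[0.01,0.04,3.14],[0,0,0.079]],[0.7,[0,0,2.0],[0,0,0]],[0.7,[0,0,2.0],[0,0,0]],[0.7,[0,0,0],[0,0,0]],[0.7,[0,0,0],[0,0,0]]]'
python3 - <<'E'
from h import *
im,c=shot('wrist','w16'); cv2.imwrite('pics/w16b.png',im[:,:,::-1])
chain(pose([481.2,238.9,17],-27.3,0))
E
```

```text
time: 31.97
tool_pos: [481.4, 238.7, 30.4]
orientation: [0.0, 0.854, 0.52, -0.001]
force: [0.8, -1.4, 0.1]
gripper_width: 60.0
grip_force: 0.0
1 x [-0.08, -0.07, 1.44] [0.0, 0.0, 0.001]
```

View pics/w16b.png

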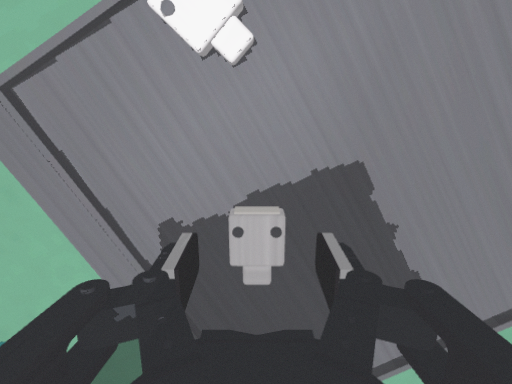

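```bash

python3 -m handwheel '[[0.7,[0,0,0.8],[0,0,0]],[0.7,[0,0,0.6],[0,0,0]],[0.7,[0,0,0],[0,0,0]],[0.2,[0,0,0],[0,0,0]],[0.2,[0,0,0],[0,0,0]],[0.2,[0,0,0],[0,0,0]],[0.2,[0,0,0],[0,0,0]],[0.2,[0,0,0],[0,0,0]]]' 40
python3 -m handwheel '[[0.2,[0,0,-0.5],[0,0,0]],[0.2,[0,0,-1.5],[0,0,0]],[0.2,[0,0,-3],[0,0,0]],[0.2,[0,0,-4],[0,0,0]],[0.2,[0,0,-4],[0,0,0]],[0.2,[0,0,-4],[0,0,0]],[0.2,[0,0,0],[0,0,0]]]'
python3 - <<'E'
from h import *
chain(pose([548,-370,170],-27,0),pose([548,-370,45],-27,0))
E
```

```text
time: 32.68
tool_pos: [481.8, 240.5, 17.3]
orientation: [-0.0, 0.853, 0.521, 0.0]
force: [-0.2, -0.5, 6.1]
gripper_width: 28.8
grip_force: 40.0
time: 33.27
tool_pos: [485.3, 241.1, 194.1]
orientation: [-0.0, 0.854, 0.521, 0.005]
force: [1.4, -0.8, 0.3]
gripper_width: 29.4
grip_force: 39.6
20 x [-2.58, 1.67, 0.11] [0.0, 0.0, 0.0]
4 x [-0.0, 0.0, 3.13] [0.0, 0.0, 0.0]
```

```bash

python3 -m handwheel '[[0.2,[-2.58,1.67,0.11],[0,0,0]],[0.2,[-2.58,1.67,0.11],[0,0,0]],[0.2,[-2.58,1.67,0.11],[0,0,0]],[0.2,[-2.58,1.67,0.11],[0,0,0]],[0.2,[-2.58,1.67,0.11],[0,0,0]],[0.2,[-2.58,1.67,0.11],[0,0,0]],[0.2,[-2.58,1.67,0.11],[0,0,0]],[0.2,[-2.58,1.67,0.11],[0,0,0]],[0.2,[-2.58,1.67,0.11],[0,0,0]],[0.2,[-2.58,1.67,0.11],[0,0,0]],[0.2,[-2.58,1.67,0.11],[0,0,0]],[0.2,[-2.58,1.67,0.11],[0,0,0]]]'
python3 -m handwheel '[[0.2,[-2.58,1.67,0.11],[0,0,0]],[0.2,[-2.58,1.67,0.11],[0,0,0]],[0.2,[-2.58,1.67,0.11],[0,0,0]],[0.2,[-2.58,1.67,0.11],[0,0,0]],[0.2,[-2.58,1.67,0.11],[0,0,0]],[0.2,[-2.58,1.67,0.11],[0,0,0]],[0.2,[-2.58,1.67,0.11],[0,0,0]],[0.2,[-2.58,1.67,0.11],[0,0,0]],[0.2,[0,0,0],[0,0,0]],[0.2,[0,0,0],[0,0,0]]]'
python3 - <<'E'
from h import *
im,c=shot('wrist','w17'); cv2.imwrite('pics/w17b.png',im[:,:,::-1])
chain(pose([548,-370,100],-27,0),pose([548,-370,42],-27,0))
E
```

```text
time: 34.27
tool_pos: [518.5, -128.1, 173.8]
orientation: [-0.0, 0.853, 0.521, 0.0]
force: [0.5, -0.5, -0.5]
gripper_width: 28.8
grip_force: 39.6
time: 35.1
tool_pos: [542.2, -373.6, 164.6]
orientation: [0.0, 0.854, 0.52, -0.001]
force: [-0.6, -0.1, -1.3]
gripper_width: 28.8
grip_force: 39.7
3 x [0.13, 0.13, 2.15] [0.0, 0.0, -0.001]
2 x [-0.0, 0.0, 2.9] [0.0, 0.0, 0.0]
```

View pics/w17b.png

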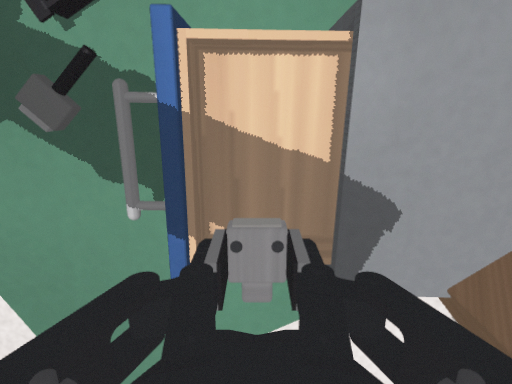

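```bash

python3 -m handwheel '[[0.2,[0.13,0.13,2.15],[0,0,0]],[0.2,[0.13,0.13,2.15],[0,0,0]],[0.2,[0.13,0.13,2.15],[0,0,0]],[0.2,[0,0,2.9],[0,0,0]],[0.2,[0,0,2.9],[0,0,0]],[0.2,[0,0,0.3],[0,0,0]],[0.2,[0,0,0],[0,0,0]],[0.2,[0,0,0],[0,0,0]]]'
python3 -m handwheel '[[0.5,[0,0,0],[0,0,0]],[0.5,[0,0,0],[0,0,0]],[0.5,[0,0,0],[0,0,0]],[0.5,[0,0,-1],[0,0,0]],[0.5,[0,0,-3],[0,0,0]],[0.5,[0,0,-4],[0,0,0]],[0.5,[0,0,-4],[0,0,0]],[0.5,[0,0,-4],[0,0,0]],[0.5,[0,0,0],[0,0,0]]]'
python3 - <<'E'
from h import *
im,c=shot('wrist','w18')
print([([round(v) for v in d['at']],round(d['conf'],2)) for d in r.look_for('wrist','shell0')])
chain(pose([507,290,240],0,0))
E
```

```text
time: 35.82
tool_pos: [549.0, -368.5, 39.8]
orientation: [-0.0, 0.853, 0.522, 0.0]
force: [-0.3, -0.7, 0.3]
gripper_width: 29.0
grip_force: 40.0
time: 36.57
tool_pos: [550.9, -373.0, 208.8]
orientation: [0.006, 0.854, 0.521, 0.003]
force: [0.1, -1.3, 0.9]
gripper_width: 42.5
grip_force: 0.0
[([548, -369, 36], 0.81)]
21 x [3.03, -0.98, -0.18] [0.0, 0.0, -0.023]
```

```bash

python3 -m handwheel '[[0.7,[3.03,-0.98,-0.18],[0,0,-0.023]],[0.7,[3.03,-0.98,-0.18],[0,0,-0.023]],[0.7,[3.03,-0.98,-0.18],[0,0,-0.023]],[0.7,[3.03,-0.98,-0.18],[0,0,-0.023]],[0.7,[3.03,-0.98,-0.18],[0,0,-0.023]],[0.7,[3.03,-0.98,-0.18],[0,0,-0.023]],[0.7,[3.03,-0.98,-0.18],[0,0,-0.023]],[0.7,[3.03,-0.98,-0.18],[0,0,-0.023]],[0.7,[3.03,-0.98,-0.18],[0,0,-0.023]],[0.7,[3.03,-0.98,-0.18],[0,0,-0.023]],[0.7,[3.03,-0.98,-0.18],[0,0,-0.023]]]'
python3 -m handwheel '[[0.7,[3.03,-0.98,-0.18],[0,0,-0.023]],[0.7,[3.03,-0.98,-0.18],[0,0,-0.023]],[0.7,[3.03,-0.98,-0.18],[0,0,-0.023]],[0.7,[3.03,-0.98,-0.18],[0,0,-0.023]],[0.7,[3.03,-0.98,-0.18],[0,0,-0.023]],[0.7,[3.03,-0.98,-0.18],[0,0,-0.023]],[0.7,[3.03,-0.98,-0.18],[0,0,-0.023]],[0.7,[3.03,-0.98,-0.18],[0,0,-0.023]],[0.7,[3.03,-0.98,-0.18],[0,0,-0.023]],[0.7,[3.03,-0.98,-0.18],[0,0,-0.023]],[0.7,[0,0,0],[0,0,0]],[0.7,[0,0,0],[0,0,0]]]'
python3 - <<'E'
from fit import *
im,c=shot('wrist','w19'); fitall(im,c)
chain(pose([509.6,351.1,70],18.6,0),pose([509.6,351.1,30],18.6,0))
E
```

```text
time: 37.58
tool_pos: [563.6, -18.8, 218.1]
orientation: [-0.001, 0.78, 0.625, -0.001]
force: [0.4, 0.9, -0.0]
gripper_width: 59.6
grip_force: 0.0
time: 38.58
tool_pos: [501.2, 293.2, 235.9]
orientation: [-0.001, 0.702, 0.712, -0.001]
force: [0.0, -1.6, 0.8]
gripper_width: 59.7
grip_force: 0.0
shell ([340.0, 334.9, 281.5], 0.999) 0.8
shell ([509.0, 351.0, 379.3], 0.092) 0.63
shell ([397.4, 447.1, 96.1], 0.671) 0.62
6 x [1.01, 0.25, 2.78] [0.0, 0.0, -0.053]
2 x [0.0, 0.0, 2.0] [0.0, 0.0, 0.0]
```

```bash

python3 -m handwheel '[[0.7,[1.01,0.25,2.78],[0,0,-0.053]],[0.7,[1.01,0.25,2.78],[0,0,-0.053]],[0.7,[1.01,0.25,2.78],[0,0,-0.053]],[0.7,[1.01,0.25,2.78],[0,0,-0.053]],[0.7,[1.01,0.25,2.78],[0,0,-0.053]],[0.7,[1.01,0.25,2.78],[0,0,-0.053]],[0.7,[0,0,2],[0,0,0]],[0.7,[0,0,2],[0,0,0]],[0.7,[0,0,0],[0,0,0]],[0.7,[0,0,0],[0,0,0]]]'
python3 - <<'E'
from fit import *
im,c=shot('wrist','w20'); f,s=masks(im); print(fit(c,s,SH,509,351,11,[19]))
chain(pose([509.2,351,16.8],18.9,0))
E
```

```text
time: 39.57
tool_pos: [509.3, 351.2, 29.8]
orientation: [-0.0, 0.583, 0.812, -0.001]
force: [0.3, -0.8, 1.0]
gripper_width: 59.8
grip_force: 0.0
([508.9, 350.1, 19.5], 0.188)
1 x [-0.05, -0.11, 1.42] [0.0, 0.0, -0.005]
```

```bash

python3 -m handwheel '[[0.7,[-0.03,-0.05,0.8],[0,0,-0.005]],[0.7,[-0.02,-0.05,0.6],[0,0,0]],[0.7,[0,0,0],[0,0,0]],[0.2,[0,0,0],[0,0,0]],[0.2,[0,0,0],[0,0,0]],[0.2,[0,0,0],[0,0,0]],[0.2,[0,0,0],[0,0,0]],[0.2,[0,0,0],[0,0,0]]]' 40
python3 -m handwheel '[[0.2,[0,0,-0.5],[0,0,0]],[0.2,[0,0,-1.5],[0,0,0]],[0.2,[0,0,-3],[0,0,0]],[0.2,[0,0,-4],[0,0,0]],[0.2,[0,0,-4],[0,0,0]],[0.2,[0,0,-4],[0,0,0]],[0.2,[0,0,0],[0,0,0]]]'
python3 - <<'E'
from h import *
chain(pose([580,-308,170],-27,0))
E
```

```text
time: 40.28
tool_pos: [508.7, 352.5, 17.0]
orientation: [-0.0, 0.58, 0.814, 0.001]
force: [-1.3, -0.8, 5.8]
gripper_width: 29.1
grip_force: 40.3
time: 40.87
tool_pos: [512.0, 354.0, 194.7]
orientation: [0.001, 0.581, 0.814, 0.006]
force: [1.7, -0.2, 0.2]
gripper_width: 28.9
grip_force: 39.7
21 x [-3.22, 0.5, 0.11] [0.0, 0.0, 0.038]
```

```bash

python3 -m handwheel '[[0.2,[-3.22,0.5,0.11],[0,0,0.038]],[0.2,[-3.22,0.5,0.11],[0,0,0.038]],[0.2,[-3.22,0.5,0.11],[0,0,0.038]],[0.2,[-3.22,0.5,0.11],[0,0,0.038]],[0.2,[-3.22,0.5,0.11],[0,0,0.038]],[0.2,[-3.22,0.5,0.11],[0,0,0.038]],[0.2,[-3.22,0.5,0.11],[0,0,0.038]],[0.2,[-3.22,0.5,0.11],[0,0,0.038]],[0.2,[-3.22,0.5,0.11],[0,0,0.038]],[0.2,[-3.22,0.5,0.11],[0,0,0.038]],[0.2,[-3.22,0.5,0.11],[0,0,0.038]]]'
python3 -m handwheel '[[0.2,[-3.22,0.5,0.11],[0,0,0.038]],[0.2,[-3.22,0.5,0.11],[0,0,0.038]],[0.2,[-3.22,0.5,0.11],[0,0,0.038]],[0.2,[-3.22,0.5,0.11],[0,0,0.038]],[0.2,[-3.22,0.5,0.11],[0,0,0.038]],[0.2,[-3.22,0.5,0.11],[0,0,0.038]],[0.2,[-3.22,0.5,0.11],[0,0,0.038]],[0.2,[-3.22,0.5,0.11],[0,0,0.038]],[0.2,[-3.22,0.5,0.11],[0,0,0.038]],[0.2,[-3.22,0.5,0.11],[0,0,0.038]],[0.2,[0,0,0],[0,0,0]],[0.2,[0,0,0],[0,0,0]]]'
python3 - <<'E'
from h import *
chain(pose([580,-308,100],-27,0),pose([580,-308,39],-27,0))
E
```

```text
time: 41.78
tool_pos: [612.3, 10.5, 174.0]
orientation: [-0.0, 0.737, 0.676, 0.0]
force: [0.1, -0.1, -0.9]
gripper_width: 29.0
grip_force: 39.7
time: 42.78
tool_pos: [577.5, -312.9, 163.0]
orientation: [0.0, 0.852, 0.523, -0.001]
force: [0.7, 0.7, -0.1]
gripper_width: 29.1
grip_force: 39.7
2 x [0.28, 0.0, 3.15] [0.0, 0.0, 0.0]
2 x [-0.0, 0.0, 3.05] [0.0, 0.0, 0.0]
```

```bash

python3 -m handwheel '[[0.2,[0.28,0,3.15],[0,0,0]],[0.2,[0.28,0,3.15],[0,0,0]],[0.2,[0,0,3.05],[0,0,0]],[0.2,[0,0,3.05],[0,0,0]],[0.2,[0,0,0],[0,0,0]],[0.2,[0,0,0],[0,0,0]]]'
python3 -m handwheel '[[0.5,[0,0,0],[0,0,0]],[0.5,[0,0,0],[0,0,0]],[0.5,[0,0,0],[0,0,0]],[0.5,[0,0,-1],[0,0,0]],[0.5,[0,0,-3],[0,0,0]],[0.5,[0,0,-4],[0,0,0]],[0.5,[0,0,-4],[0,0,0]],[0.5,[0,0,-2],[0,0,0]],[0.5,[0,0,0],[0,0,0]],[0.5,[0,0,0],[0,0,0]]]'
python3 - <<'E'
from h import *
im,c=shot('wrist','w21'); cv2.imwrite('pics/w21b.png',im[:,:,::-1])
print([([round(v) for v in d['at']],round(d['conf'],2)) for d in r.look_for('wrist','shell0')])
chain(pose([422.5,-267,150],-27,0),pose([422.5,-267,47],-27,0))
E
```

```text
time: 43.28
tool_pos: [581.5, -303.2, 37.7]
orientation: [-0.002, 0.851, 0.526, -0.0]
force: [-0.1, -0.4, -0.6]
gripper_width: 28.4
grip_force: 42.9
time: 44.12
tool_pos: [582.3, -305.8, 181.8]
orientation: [0.001, 0.851, 0.525, 0.001]
force: [0.2, -0.3, -0.0]
gripper_width: 42.8
grip_force: 0.0
[([583, -308, 31], 0.76), ([549, -370, 33], 0.68), ([546, -143, 57], 0.61)]
6 x [-0.63, -2.65, 0.48] [0.0, 0.0, 0.001]
4 x [-0.0, 0.0, 2.58] [0.0, 0.0, 0.0]
```

View pics/w21b.png

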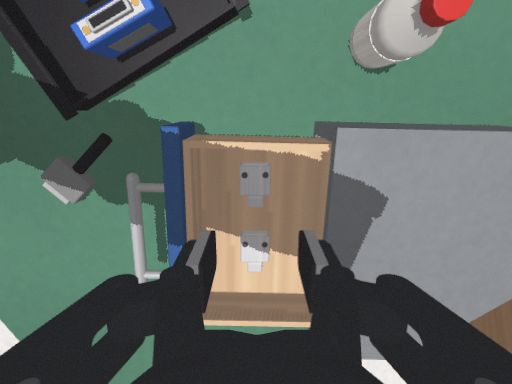

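```bash

python3 -m handwheel '[[0,[-0.63,-2.65,0.48],[0,0,0]],[0,[-0.63,-2.65,0.48],[0,0,0]],[0,[-0.63,-2.65,0.48],[0,0,0]],[0,[-0.63,-2.65,0.48],[0,0,0]],[0,[-0.63,-2.65,0.48],[0,0,0]],[0,[-0.63,-2.65,0.48],[0,0,0]],[0,[0,0,2.58],[0,0,0]],[0,[0,0,2.58],[0,0,0]],[0,[0,0,2.58],[0,0,0]],[0,[0,0,2.58],[0,0,0]],[0,[0,0,0],[0,0,0]],[0,[0,0,0],[0,0,0]]]' 20
python3 - <<'E'
from h import *
T=cur(); H=np.array([464.9,-288.6]); u=np.array([.891,-.454]); print('behind bar',(H-T[:2,3])@u, 'lateral',(H-T[:2,3])@[.454,.891])
chain(pose([542-25*.891,-329+25*.454,47],-27,0))
E
```

```text
time: 45.22
tool_pos: [420.9, -267.1, 46.0]
orientation: [-0.002, 0.851, 0.524, -0.001]
force: [-0.2, 0.7, 0.9]
gripper_width: 0.4
grip_force: 0.0
behind bar 48.93060707051116 lateral 0.8426278366838232
4 x [-0.01, 2.77, -0.03] [-0.001, 0.0, 0.001]
```

```bash

python3 -m handwheel '[[0,[0,1.2,0],[0,0,0]],[0,[0,1.2,0],[0,0,0]],[0,[0,1.2,0],[0,0,0]],[0,[0,1.2,0],[0,0,0]],[0,[0,1.2,0],[0,0,0]],[0,[0,1.2,0],[0,0,0]],[0,[0,1.2,0],[0,0,0]],[0,[0,1.2,0],[0,0,0]],[0,[0,1.2,0],[0,0,0]],[0,[0,1.2,0],[0,0,0]]]'
python3 -m handwheel '[[0,[0,0.5,0],[0,0,0]],[0,[0,0.5,0],[0,0,0]],[0,[0,0.5,0],[0,0,0]],[0,[0,0,0],[0,0,0]]]'
python3 - <<'E'
from h import *
T=cur(); H=np.array([464.9,-288.6]); print((T[:2,3]-H)@[.891,-.454],(T[:2,3]-H)@[.454,.891])
c=r.get_calibration('wrist'); im,c=shot('wrist','w22'); cv2.imwrite('pics/w22b.png',im[:,:,::-1])
E
```

```text
time: 46.05
tool_pos: [529.9, -322.3, 48.8]
orientation: [0.0, 0.851, 0.525, -0.0]
force: [-1.5, -0.2, 0.2]
gripper_width: 0.1
grip_force: 0.8
time: 46.38
tool_pos: [543.9, -328.6, 47.7]
orientation: [0.0, 0.851, 0.525, 0.0]
force: [-0.3, -0.1, 0.9]
gripper_width: 0.4
grip_force: 0.0
88.5719059100485 0.27878185885602613
```

View pics/w22b.png

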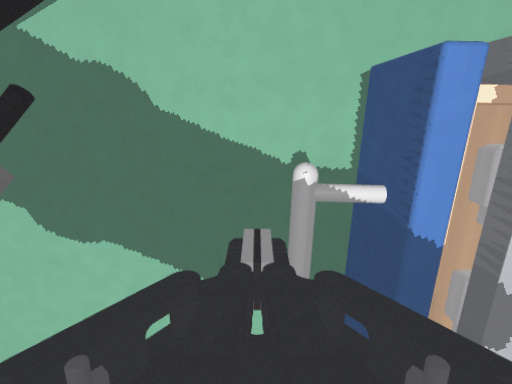

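```bash

python3 -m handwheel '[[0,[0,0.5,0],[0,0,0]],[0,[0,0.5,0],[0,0,0]],[0,[0,0.3,0],[0,0,0]],[0,[0,0,0],[0,0,0]]]'
python3 -m handwheel '[[0,[0,0.3,0],[0,0,0]],[0,[0,0.3,0],[0,0,0]],[0,[0,0,0],[0,0,0]]]'
python3 -m handwheel '[[0,[0,0.3,0],[0,0,0]],[0,[0,0,0],[0,0,0]]]'
python3 -m handwheel '[[0,[0,0.3,0],[0,0,0]],[0,[0,0,0],[0,0,0]]]'
```

```text
time: 46.77
tool_pos: [554.6, -334.2, 46.9]
orientation: [-0.001, 0.851, 0.525, -0.0]
force: [-1.5, 0.7, 0.5]
gripper_width: -0.0
grip_force: 0.8
time: 47.02
tool_pos: [555.1, -334.5, 46.3]
orientation: [-0.005, 0.852, 0.524, -0.002]
force: [-19.8, 10.4, 16.0]
gripper_width: -0.1
grip_force: 11.2
time: 47.18
tool_pos: [555.3, -334.6, 46.2]
orientation: [-0.008, 0.852, 0.524, -0.003]
force: [-27.5, 16.5, 25.6]
gripper_width: -0.4
grip_force: 16.8
time: 47.35
tool_pos: [555.5, -334.6, 46.1]
orientation: [-0.01, 0.852, 0.524, -0.004]
force: [-37.6, 22.6, 35.5]
gripper_width: 0.4
grip_force: 22.6
```

```bash

python3 -m handwheel '[[0,[0,-1,0],[0,0,0]],[0,[0,-2,0],[0,0,0]],[0,[0,-2,0],[0,0,0]],[0,[0,0,-3],[0,0,0]],[0,[0,0,-4],[0,0,0]],[0,[0,0,-4],[0,0,0]],[0,[0,0,-4],[0,0,0]],[0,[0,0,0],[0,0,0]],[0,[0,0,0],[0,0,0]]]'
python3 - <<'E'
from h import *
im,c=shot('wrist','w23'); im2,c2=shot('scene','c23')
cv2.imwrite('pics/w23b.png',np.hstack([im[:,:,::-1],cv2.resize(im2[120:200,80:180,::-1],(288,384))]))
for n in('wrist','scene','side'):
    if n=='side': r.snapshot('side')
    print(n,[([round(v,1) for v in d['at']],round(d['conf'],2)) for d in r.look_for(n,'clear_btn_top')])
chain(pose([690,-60,180],-27,0))
E
```

```text
time: 48.1
tool_pos: [522.4, -318.1, 199.9]
orientation: [0.002, 0.851, 0.525, 0.002]
force: [-0.3, 0.9, -0.1]
gripper_width: -0.1
grip_force: 0.0
wrist []
scene [([710.4, -28.5, 70.4], 0.59)]
side [([707.7, -42.4, 73.0], 0.43), ([577.0, -382.8, 77.5], 0.39)]
10 x [3.06, 0.36, 0.16] [0.0, 0.0, 0.001]
```

View pics/w23b.png

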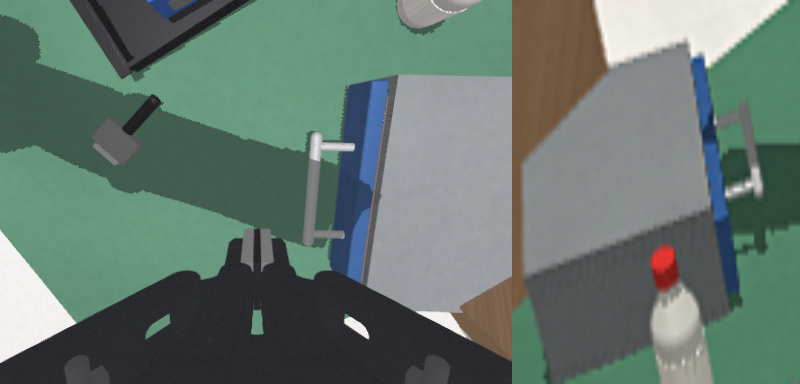

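```bash

python3 -m handwheel '[[0,[3.06,0.36,0.16],[0,0,0]],[0,[3.06,0.36,0.16],[0,0,0]],[0,[3.06,0.36,0.16],[0,0,0]],[0,[3.06,0.36,0.16],[0,0,0]],[0,[3.06,0.36,0.16],[0,0,0]],[0,[3.06,0.36,0.16],[0,0,0]],[0,[3.06,0.36,0.16],[0,0,0]],[0,[3.06,0.36,0.16],[0,0,0]],[0,[3.06,0.36,0.16],[0,0,0]],[0,[3.06,0.36,0.16],[0,0,0]],[0,[0,0,0],[0,0,0]],[0,[0,0,0],[0,0,0]]]'
cat > btn.py <<'E'
from h import *
for n in('wrist','scene','side'):
    im,c=shot(n,'btn_'+n); h=cv2.cvtColor(im,cv2.COLOR_RGB2HSV)
    m=((h[...,0]>50)&(h[...,0]<75)&(h[...,1]>150)&(h[...,2]>60)).astype(np.uint8)
    k,l,st,ce=cv2.connectedComponentsWithStats(m)
    for i in range(1,k):
        if st[i,4]>15: print(n,st[i],ce[i].round(1),at_z(c,[ce[i]],72).round(1))
E
python3 btn.py
```

```text
time: 49.4
tool_pos: [690.8, -57.1, 179.3]
orientation: [-0.001, 0.85, 0.527, -0.001]
force: [-0.6, -0.8, 0.8]
gripper_width: 0.3
grip_force: 0.0
scene [187 211  11   9  69] [191.7 214.7] [[712.3 -31.4  72. ]]
scene [461 277   7   9  25] [464.  281.3] [[462.6 573.8  72. ]]
side [278  55   6   5  19] [279.9  57.7] [[ 746.1 1468.    72. ]]
side [312 208   9   8  49] [316.2 211.2] [[704.3 -39.1  72. ]]
```

```bash

python3 -m handwheel '[[0,[-1.5,0,0],[0,0,0]],[0,[-2,0,0],[0,0,0]],[0,[-1,0,0],[0,0,0]],[0,[0,0,0],[0,0,0]],[0,[0,0,0],[0,0,0]]]'
sed -i 's/sum/sum/' btn.py; python3 btn.py; python3 - <<'E'
from h import *
c1,c2=r.get_calibration('scene'),r.get_calibration('side')
d1,d2=rays(c1,[[191.7,214.7]])[0],rays(c2,[[316.2,211.2]])[0]
A=np.c_[d1,-d2]; o1,o2=np.array(c1['xyz']),np.array(c2['xyz'])
t=np.linalg.lstsq(A,o2-o1,rcond=None)[0]; print(o1+d1*t[0],o2+d2*t[1])
im=cv2.imread('pics/btn_wrist.png'); cw=r.get_calibration('wrist'); u,v=proj(cw,[[709,-35,72]])[0].astype(int); print(u,v, im[max(0,v-8):v+9:4,u-8:u+9:4,::-1].tolist())
E
```

```text
time: 49.97
tool_pos: [669.8, -101.6, 181.6]
orientation: [-0.0, 0.852, 0.524, 0.0]
force: [0.1, 0.3, -0.5]
gripper_width: -0.0
grip_force: 0.0
scene [187 211  11   9  70] [191.9 214.7] [[712. -31.  72.]]
scene [462 277   6   9  24] [464.1 281.2] [[462.2 573.9  72. ]]
side [313 208   8   8  47] [316.3 211.1] [[704.7 -38.9  72. ]]
[709.57167984 -35.65852154  67.01885116] [705.64135184 -34.00645128  67.74877177]
263 97 [[[123, 215, 144], [123, 215, 144], [119, 212, 140], [115, 207, 135], [112, 205, 134]], [[123, 214, 144], [122, 214, 143], [120, 213, 140], [118, 210, 138], [113, 206, 134]], [[123, 214, 143], [122, 215, 144], [119, 213, 140], [116, 208, 137], [109, 202, 130]], [[121, 213, 141], [120, 213, 140], [119, 212, 139], [113, 205, 134], [110, 202, 130]], [[117, 210, 139], [115, 209, 135], [116, 208, 136], [113, 205, 133], [107, 199, 128]]]
```

```bash
python3 - <<'E'
from h import *
im=cv2.imread('pics/btn_wrist.png')[:,:,::-1].astype(int); c=r.get_calibration('wrist')
m=((im[...,1]-im[...,0]>55)&(im[...,1]-im[...,2]>35)).astype(np.uint8)
k,l,st,ce=cv2.connectedComponentsWithStats(m)
for i in range(1,k):
    if st[i,4]>60: print(st[i],ce[i].round(1),[at_z(c,[ce[i]],z).round(1).tolist() for z in(68,72)], c['fx']*28/(c['xyz'][2]-70))
chain(pose([708,-36,110],-27,0))
E
```

```text
[245  81  35  36 968] [261.8  98.9] [[[707.2, -35.1, 68.0]], [[707.2, -35.2, 72.0]]] 34.35505271264802
4 x [1.82, 0.13, 1.78] [0.0, 0.0, 0.002]
```

```bash

python3 -m handwheel '[[0,[1.82,0.13,1.78],[0,0,0.001]],[0,[1.82,0.13,1.78],[0,0,0.001]],[0,[1.82,0.13,1.78],[0,0,0.001]],[0,[1.82,0.13,1.78],[0,0,0.001]],[0,[0,0,1.2],[0,0,0]],[0,[0,0,0],[0,0,0]],[0,[0,0,0],[0,0,0]]]'
python3 - <<'E'
from h import *
chain(pose([707.2,-35.2,90],-27,0))
E
```

```text
time: 50.7
tool_pos: [707.2, -37.4, 97.4]
orientation: [-0.0, 0.852, 0.523, -0.001]
force: [-0.6, 0.5, 0.4]
gripper_width: 0.2
grip_force: 0.0
1 x [0.2, -0.1, 0.74] [-0.001, 0.001, 0.002]
```

```bash

python3 -m handwheel '[[0,[0.2,-0.1,0.74],[0,0,0]],[0,[0,0,0.4],[0,0,0]],[0,[0,0,0],[0,0,0]],[0,[0,0,0],[0,0,0]]]'
python3 -m handwheel '[[0,[0,0,0.3],[0,0,0]],[0,[0,0,0],[0,0,0]],[0,[0,0,0],[0,0,0]]]'
python3 -m handwheel '[[0,[0,0,0.2],[0,0,0]],[0,[0,0,0],[0,0,0]],[0,[0,0,0],[0,0,0]]]'
```

```text
time: 51.03
tool_pos: [707.6, -35.6, 86.9]
orientation: [-0.0, 0.852, 0.523, 0.0]
force: [0.3, 0.0, -0.3]
gripper_width: 0.5
grip_force: 0.0
time: 51.28
tool_pos: [707.6, -35.3, 83.6]
orientation: [-0.0, 0.852, 0.523, 0.0]
force: [-0.4, -0.1, 0.4]
gripper_width: 0.2
grip_force: 0.0
time: 51.53
tool_pos: [707.9, -35.3, 81.8]
orientation: [0.0, 0.852, 0.523, 0.0]
force: [-0.7, -0.8, 2.9]
gripper_width: 0.2
grip_force: 1.1
```

```bash

python3 -m handwheel '[[0,[0,0,0.2],[0,0,0]],[0,[0,0,0.2],[0,0,0]],[0,[0,0,0],[0,0,0]],[0,[0,0,0],[0,0,0]]]'
python3 -m handwheel '[[0,[0,0,0.2],[0,0,0]],[0,[0,0,0],[0,0,0]],[0,[0,0,0],[0,0,0]]]'
python3 -m handwheel '[[0,[0,0,0.15],[0,0,0]],[0,[0,0,0],[0,0,0]],[0,[0,0,0],[0,0,0]]]'
```

```text
time: 51.87
tool_pos: [707.9, -35.3, 77.7]
orientation: [0.0, 0.852, 0.523, 0.0]
force: [-0.4, 0.1, 4.7]
gripper_width: 0.2
grip_force: 2.3
time: 52.12
tool_pos: [708.0, -35.3, 77.1]
orientation: [-0.0, 0.852, 0.523, 0.001]
force: [-3.4, 0.3, 15.3]
gripper_width: 0.1
grip_force: 7.3
time: 52.37
tool_pos: [708.1, -35.3, 76.8]
orientation: [-0.0, 0.852, 0.523, 0.001]
force: [-8.8, 1.4, 25.1]
gripper_width: -0.1
grip_force: 12.5
```

```bash

python3 -m handwheel '[[0,[0,0,-1],[0,0,0]],[0,[0,0,-3],[0,0,0]],[0,[0,0,-4],[0,0,0]],[0,[0,0,-4],[0,0,0]],[0,[0,0,-4],[0,0,0]],[0,[0,0,0],[0,0,0]],[0,[0,0,0],[0,0,0]],[0,[0,0,0],[0,0,0]]]'
python3 - <<'E'
from h import *
for n in('scene','side'):
    im,c=shot(n,'end_'+n)
    for t in('mod0','shell0','cab_drawer0_handle','plug','flux','screwdriver','boards'): print(n,t,[([round(v) for v in d['at']],round(d['conf'],2)) for d in r.look_for(n,t) if d['conf']>.35])
E
```

```text
time: 53.03
tool_pos: [707.3, -34.8, 233.4]
orientation: [-0.001, 0.852, 0.523, -0.0]
force: [-0.1, 0.4, -0.1]
gripper_width: 0.1
grip_force: 0.0
scene mod0 [([561, -81, 43], 0.82), ([552, -28, 41], 0.77), ([566, -54, 7], 0.58), ([556, -128, 42], 0.55)]
scene shell0 [([331, 333, 13], 0.61), ([354, 518, 13], 0.59), ([366, 432, 15], 0.52), ([296, 226, 17], 0.4)]
scene cab_drawer0_handle [([628, -320, 72], 0.7)]
scene plug [([411, -208, 10], 0.66)]
scene flux [([745, -225, 61], 0.96)]
scene screwdriver [([731, 72, 4], 0.58), ([432, 69, 18], 0.52)]
scene boards [([398, 23, 21], 0.74)]
side mod0 [([543, -149, 41], 0.67), ([547, -44, 51], 0.65), ([547, -96, 46], 0.58)]
side shell0 [([346, 507, 8], 0.55), ([327, 322, 15], 0.43)]
side cab_drawer0_handle [([578, -381, 77], 0.98)]
side plug [([412, -224, 17], 0.65)]
side flux [([734, -254, 75], 0.7)]
side screwdriver [([731, -255, 74], 0.68), ([422, 58, 20], 0.54), ([543, 232, 3], 0.5)]
side boards [([388, 9, 19], 0.68), ([575, -378, 77], 0.63)]
```

All as wanted: the three modules stand in the tote, only the coloured look-alikes remain outside, and the other things are where they were.

```bash
python3 -c "
from cell import r
print(r.sign_off())"
```

```text
the job is handed in; nothing more can be done
None
```

I handed the job in at about 53 s with three modules standing connector-up in the tote, both shells in the fully shut drawer, and the green button pressed to its stop last, but I viewed 17 pictures, over your limit of 14.

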